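Chase the spindle thread of a Y-valve with a hand tap

ROBOT

A 6-joint arm with a two-finger parallel gripper is mounted at the origin on the work surface. World frame = base frame: x ahead of the robot, y to its left, z up, the work surface at z = 0. Lengths are in m, angles in rad, forces in N, time in s.
With the tool pointing down it reaches from about 0.275 to 0.875 m from the base axis. Payload 12.5 kg.
Tool frame: the origin (TCP) lies at the very end of the fingers, on their centre line; the grasp point (between the pads) lies 19 mm behind it; x points along the fingers, z is the direction in which the jaws open and shut, and the axes are right-handed (so a half turn about x gives the same grasp; the last joint's range is limited). The gripper opens to 85 mm and grips with 20 to 120 N. Pads are 22 mm wide; open, the fingers measure 114 mm over their backs; the gripper's body (76 mm by 85 mm) begins 54 mm behind the grasp point. The pads swing forward as they close: fully open they stand 13 mm farther back than shut.
Start: joints at [1.056, 0.351, 1.652, -0, 1.139, -0.085], TCP at [0.229, 0.5, 0.231] pointing down, gripper open.
Joint ranges: [-2.75, 2.75], [-0.79, 2.1], [0.01, 2.65], [-1.57, 4.71], [0.07, 3.14], [-2.87, 2.87]. Speed limits (rad/s): [2.22, 2.22, 2.79, 3.14, 3.14, 3.14].

INTERFACE

Orientations are given as a unit quaternion [x, y, z, w].
In Python, from station import read_state, capture, sign_off gives the robot as it stands.
- The arm moves only by the tool arm_command, never from a script. Its arguments are lists of equal length, an entry for each row: "grip": the gripper command: -1 is fully open, 1 is shut, values between are in proportion; "offset": the shift along the tool's x, y, z in cm, a list of three; "rotation": the turn, a rotation vector about the tool's x, y, z in rad, a list of three. In form: {"grip": [grip, ...], "offset": [[dx, dy, dz], ...], "rotation": [[rx, ry, rz], ...]}. A call has 1 to 5 rows; each row shifts and turns the commanded pose from where the row before left it, along the tool's axes as they then stand; what a row does not reach is not made up. A row lasts 1/10 s, in which the tool goes at most 50 mm and 8.59 degrees, less where a joint would pass 70% of its speed; a pose out of reach is approached as far as the arm can. A call with a gripper value outside its range is refused whole. The fingers move at their own pace and stop on an object; "grip_force" is the grip in N (left out, the last holds). Time passes only in rows, so rows that do not move let the fingers close. It gives the time, the measured TCP pose, the force and the opening at its end, in the units of the state.
- read_state(): the state, without advancing time (a new reading comes with each control period).
- capture(name): name is "scene" or "top"; returns a dict with "frame" (420x560x3 uint8, red, green, blue), "fx", "fy", "cx", "cy" (pixels), "k1" (the pictures are not rectified: a ray, as slopes to the right and down, at radius r is drawn at 1 + k1 r^2 times it, then the intrinsics apply), "view" (4x4, takes a point from world to camera coordinates). Camera axes: x right, y up, looking along -z (the intrinsics and any distortion apply to the point x, -y, -z); pixel columns grow to the right and rows downward; lengths in m; the calibration is good to about 2 mm. A picture is of the moment at which its call begins. There is no depth.
- sign_off(): hands the job in, once; it reports no verdict.
The state is a dict: "time_s": time; "joints": joint angles; "qd": joint speeds; "joint_torque": joint torques, N m; "tool_pos": TCP position; "tool_rot": TCP orientation; "contact_force": force on the tool from outside, world axes, zero at the start; "ft_torque": the same for the moment, N m; "width": opening from 0.0 (shut) to 1.0 (fully open).
Only numpy, scipy, OpenCV 4.12 (cv2) and the standard library are available. Lean on these libraries where they do the work, as an engineer would, in place of code of your own. Each camera call takes 0.05 s, during which the arm holds its last target.

TASK

The spindle thread in the slanting bonnet of the Y-valve needs chasing, and its tap is already started. First shut the red-handled ball valve fully, so that no swarf gets down the line to the pump; then wind the tap in (clockwise) with its wrench, half a turn forward and a quarter turn back, and again half a turn forward and a quarter back, then on forward until the stop collar is down on the bonnet. Leave the valve shut and the tap standing at depth, let go of everything, and do not disturb the things standing around.

Things in the scene. Friction and masses are not known exactly. Their poses are not given: they have to be found in the camera images.
- pipe_run: Pipe run fixed on a 90 x 430 x 10 mm base channel. Origin on the bench under its middle, y along the pipe, z up. Pipe 34 mm thick, axis 90 mm up; supports 114 mm high at y = -195, +185 mm. Ball valve (51 mm thick) at y = +100, Y-valve (56 mm) at y = -100 mm; the Y-valve's bonnet slants up to -y along (0, -0.574, 0.819), with a 70 mm flange 50 to 68 mm along it and its flat end face at 85 mm.
- valve_stem (a point): The point on the ball valve's vertical turning axis, at the mid height of its lever (150 mm above the bench). Axes as pipe_run.
- valve (a joint): Ball valve lever, a hinge about the vertical stem: 0 = open, lever along the pipe, pointing from the stem towards the Y-valve (pipe_run -y); grows clockwise seen from above to 1.571 = shut at its stop, lever across the pipe pointing to pipe_run -x. May start up to 0.35 towards shut. Friction 0.25 N m; stays where it is left.
- valve_lever (a point): Middle of the lever's red sleeve, 95 mm from the stem. The sleeve is 88 mm long (44 to 132 mm from the stem), 24 mm wide, 14 mm thick, centred 150 mm above the bench and 36 mm clear above the pipe. The y axis points from the sleeve to the stem, x across the lever, z up.
- tap (a joint): Turn of the tap in its thread, rad: grows clockwise, seen looking down on it along the bonnet axis, as the tap winds in 4 mm per turn. Starts between -0.55 and 0.55. At 6.283 the stop collar lies on the bonnet face and it turns no further (the collar is 4 mm clear of the face at 0). Friction 0.22 N m either way; stays where it is left.
- wrench_hub (a point): Grip point on the tap axis, 17 mm below the top of the wrench's square steel hub (24 x 24 mm, 66 mm long; can be gripped across either pair of faces). z is the tap axis out of the bonnet, 35 degrees from vertical; x, y are square to the faces, x along the T-bar to its blue sleeve. The 11 mm T-bar, 160 mm long, crosses the hub 35 mm below this point. Hub and bar turn and sink with the tap.
- bar_end (a point): Point on the axis of the T-bar inside its blue sleeve (16 mm thick, 34 mm long), 75 mm from the tap's axis and 35 mm below wrench_hub along it.
- spindle: Bystander: the removed valve spindle standing on its red handwheel (90 mm across, 12 mm high); brass plug on top, 151 mm high in all. Origin under its centre.
- oil_bottle: Bystander: yellow oil bottle, 60 mm across, 150 mm high, red cap. Origin under its centre.
- flask: Bystander: conical glass flask, 84 mm across the foot, 122 mm high. Origin under its centre.
- jar: Bystander: amber jar, 68 mm across, 95 mm high, white cap. Origin under its centre.
- spanner: Bystander: steel spanner lying flat on the bench, 170 mm long.
- meter: Bystander: black hand-held vacuum meter lying on the bench, 115 x 68 x 30 mm.
- basket: Bystander: pink basket of pipe clamps, 200 x 220 mm, 85 mm high. Origin under its centre.
- lab_jack: Bystander: steel laboratory jack, plates 160 x 160 mm, 100 mm high, a green disc and black tweezers lying on it (114 mm in all), black knob at -x; it does not move. Origin under its centre.

How it is judged:
By the outcome, as a careful person would: the job done as asked, in the order asked, and still so for the second after the job is handed in, with the robot touching nothing.
It also fails if it takes over 72 s, if anything falls off the work surface, if the arm or the gripper's body presses on something with over 40 N, if the wrist force passes 120 N, or if a joint passes its speed limit or range.

## Working session

There is one attempt and no reset: what is moved stays moved. The work goes in short steps, Python scripts to look and compute and a tool call to move; the robot and the scene stay as the last step left them, time stands still between calls to the robot, and variables do not carry over. Pictures are saved under pics/ and viewed, and the job is handed in when it is done.

Besides the shell and the picture viewer there is one more tool, called after "Emit:" as name(argument=value, ...) on one line, values as JSON. arm_command: Moves the arm, as the interface text tells. Its arguments: {"type":"object","properties":{"grip":{"type":"array","items":{"type":"number"}},"offset":{"type":"array","items":{"type":"array","items":{"type":"number"}}},"rotation":{"type":"array","items":{"type":"array","items":{"type":"number"}}},"grip_force":{"type":"number"}},"required":["grip","offset","rotation"]}

```bash
ls; mkdir -p pics
python3 - <<'E'
from station import *
import cv2
s=read_state(); print(s)
for n in("scene","top"):
    c=capture(n); cv2.imwrite(f"pics/{n}0.png",c["frame"][:,:,::-1]); print(n,{k:v for k,v in c.items() if k!="frame"})
E
```

```text
pics
{'time_s': 0.0, 'joints': array([ 1.05637201e+00,  3.51260985e-01,  1.65242837e+00,  1.32584476e-05,
        1.13908976e+00, -8.46350982e-02]), 'qd': array([ 5.71073210e-05, -2.23083586e-04,  7.38811776e-04,  4.74480272e-04,
        1.05173740e-03,  1.97091448e-03]), 'joint_torque': array([-3.09794181e-03, -5.06093216e+01, -2.91410959e+01, -2.85567785e-04,
        4.45653262e-03, -1.84724833e-06]), 'tool_pos': array([0.22900176, 0.49969468, 0.23074324]), 'tool_rot': array([-0.38206761,  0.59549554,  0.38168336,  0.59474971]), 'contact_force': array([ 0.56926362, -0.14969895,  0.60729665]), 'ft_torque': array([-0.04046151, -0.00581144, -0.0027554 ]), 'width': 1.002765650599811}
scene {'fx': 445.02451085446114, 'fy': 445.02451085446114, 'cx': 282.0447169565913, 'cy': 213.05308782230205, 'k1': -0.06131423027371429, 'view': array([[-0.60252284,  0.7979621 , -0.01492393,  0.34786773],
       [-0.66882086, -0.49463145,  0.55499404,  0.28357029],
       [ 0.43548236,  0.34437802,  0.83172044, -1.59026952],
       [ 0.        ,  0.        ,  0.        ,  1.        ]])}
top {'fx': 514.7305186128176, 'fy': 514.7305186128176, 'cx': 280.9074607931278, 'cy': 212.75748598104735, 'k1': -0.16724255707639457, 'view': array([[ 0.02047688, -0.999786  , -0.00294003, -0.01782307],
       [ 0.9895144 ,  0.0198458 ,  0.14306428, -0.56970461],
       [-0.14297531, -0.00583871,  0.98970903, -1.48587796],
       [ 0.        ,  0.        ,  0.        ,  1.        ]])}
```

View pics/scene0.png

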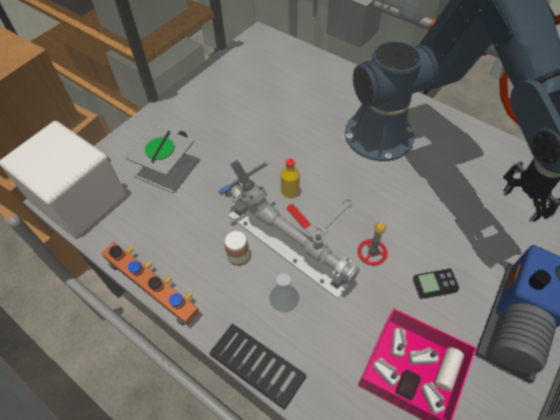

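View pics/top0.png

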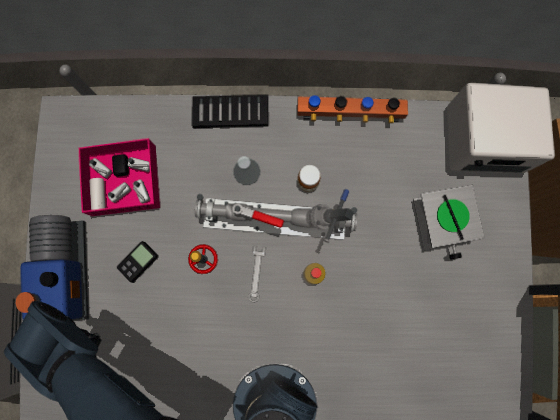

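Run:
```python
import cv2
a=cv2.imread("pics/top0.png")[150:310,180:380]; cv2.imwrite("pics/t1.png",cv2.resize(a,None,fx=4,fy=3.75 and 4,interpolation=cv2.INTER_CUBIC)[:600])
a=cv2.imread("pics/scene0.png")[150:300,200:400]; cv2.imwrite("pics/s1.png",cv2.resize(a,None,fx=4,fy=4,interpolation=cv2.INTER_CUBIC))
```

```text
(no output)
```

View pics/t1.png

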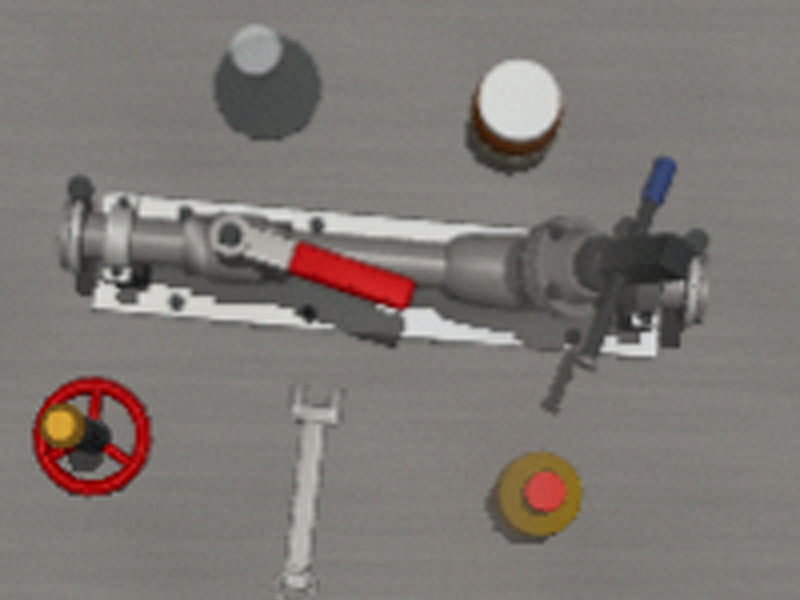

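View pics/s1.png

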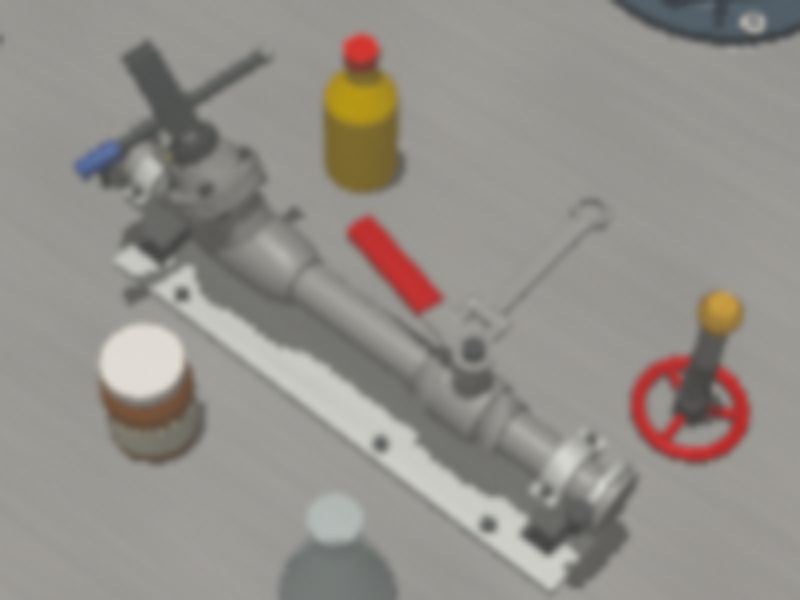

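```bash
cat > h.py <<'E'
import numpy as np
from station import read_state, capture
from scipy.spatial.transform import Rotation as R
import cv2
def proj(c,P):
    P=np.atleast_2d(P); p=P@c["view"][:3,:3].T+c["view"][:3,3]
    a=p[:,0]/-p[:,2]; b=-p[:,1]/-p[:,2]; f=1+c["k1"]*(a*a+b*b)
    return np.c_[c["cx"]+c["fx"]*a*f, c["cy"]+c["fy"]*b*f]
def Rz(a): return R.from_euler('z',a).as_matrix()
ax=np.array([0,-.5736,.8192])
# pipe_run coords of tap frame. tap=0 orientation of the bar unknown: phi is free angle of bar
def tapframe(phi,h):  # h: dist of hub grip pt along bonnet axis from pipe axis centre
    u=np.array([1,0,0.]); v=np.cross(ax,u) # u,v,ax right handed
    x=np.cos(phi)*u+np.sin(phi)*v; y=np.cross(ax,x)
    return np.array([0,-.1,.09])+h*ax, np.c_[x,y,ax]
def lever(q): # dir from stem to lever, pipe coords
    return np.array([-np.sin(q),-np.cos(q),0])
E
cat > fit.py <<'E'
from h import *
from scipy.optimize import least_squares
T=lambda u,v:(180+u/4,150+v/4); S=lambda u,v:(200+u/4,150+v/4)
ct=capture("top"); cs=capture("scene")
def model(p):
    x,y,yaw,q,phi,h=p; M=Rz(yaw); W=lambda a:M@np.array(a)+[x,y,0]
    l=lever(q); n=np.array([-l[1],l[0],0]); st=np.array([0,.1,0.157])
    o,F=tapframe(phi,h)
    L=[]
    A=lambda c,P,uv:L.append((c,W(P),uv))
    A(ct,(-.045,.215,.01),T(95,308));A(ct,(-.045,-.215,.01),T(657,357));A(ct,(.045,.215,.01),T(105,192))
    A(cs,(.045,-.215,.01),S(118,258));A(cs,(.045,.215,.01),S(555,590))
    A(ct,st+l*.044,T(293,258));A(ct,st+l*.132,T(409,293))
    A(cs,st+l*.044,S(429,303));A(cs,st+l*.132,S(361,222))
    A(ct,o+F@[.092,0,-.035],T(665,158));A(cs,o+F@[.092,0,-.035],S(78,168))
    A(cs,o+F@[-.08,0,-.035],S(267,57))
    A(cs,o+F@[0,0,.017],S(140,50))
    return L
f=lambda p:np.concatenate([proj(c,P)[0]-uv for c,P,uv in model(p)])
r=least_squares(f,[.6,-.05,-.05,.25,-.3,.13],loss="soft_l1")
print(r.x.round(4)); print(r.fun.reshape(-1,2).round(1))
x,y,yaw,q,phi,h=r.x; M=Rz(yaw); o,F=tapframe(phi,h)
np.save("fit.npy",r.x)
print("stem",M@[0,.1,.15]+[x,y,0],"lever pt",M@(np.array([0,.1,.15])+.095*lever(q))+[x,y,0])
print("hub",M@o+[x,y,0],"bar_end",M@(o+F@[.075,0,-.035])+[x,y,0]); print(M@F)
for c,n,(u0,v0) in((ct,"t",(180,150)),(cs,"s",(200,150))):
    im=cv2.resize(c["frame"][v0:v0+150,u0:u0+200,::-1],None,fx=4,fy=4,interpolation=cv2.INTER_CUBIC)
    hub=[o+F@[a*.012,b*.012,k] for k in(.017,-.049) for a,b in((1,1),(1,-1),(-1,-1),(-1,1))]
    lv=[np.array([0,.1,.157])+lever(q)*a+np.array([np.cos(q),-np.sin(q),0])*b for a,b in((.044,.012),(.132,.012),(.132,-.012),(.044,-.012))]
    bs=[(-.045,-.215,.01),(.045,-.215,.01),(.045,.215,.01),(-.045,.215,.01)]
    for g in(hub[:4],hub[4:],lv,bs,[o+F@[.092,0,-.035],o+F@[-.08,0,-.035]]):
        pts=(proj(c,np.array(g)@M.T+[x,y,0])-[u0,v0])*4
        cv2.polylines(im,[pts.round().astype(int)],True,(0,255,0),1)
    cv2.imwrite(f"pics/ov_{n}.png",im)
E
python3 fit.py
```

```text
[ 0.5559  0.014  -0.0694  0.2294 -0.4836  0.153 ]
[[-1.7  0. ]
 [-0.4  0.5]
 [-0.9 -0.1]
 [-0.8 -0.8]
 [-0.5 -0.4]
 [-1.1 -1.1]
 [ 0.4  0.1]
 [ 1.4 -0.6]
 [-1.  -1.9]
 [ 3.  -0.8]
 [-3.1  2.4]
 [ 2.5 -0.7]
 [ 0.6  0.3]]
stem [0.56285144 0.11380056 0.15      ] lever pt [0.53489146 0.02300828 0.15      ]
hub [ 0.54290648 -0.17324183  0.21530002] bar_end [ 0.60855917 -0.18631371  0.16662654]
[[ 0.85681437  0.51413921 -0.03976037]
 [-0.4413279   0.69129878 -0.5722203 ]
 [-0.26668643  0.50783394  0.8192    ]]
```

View pics/ov_t.png

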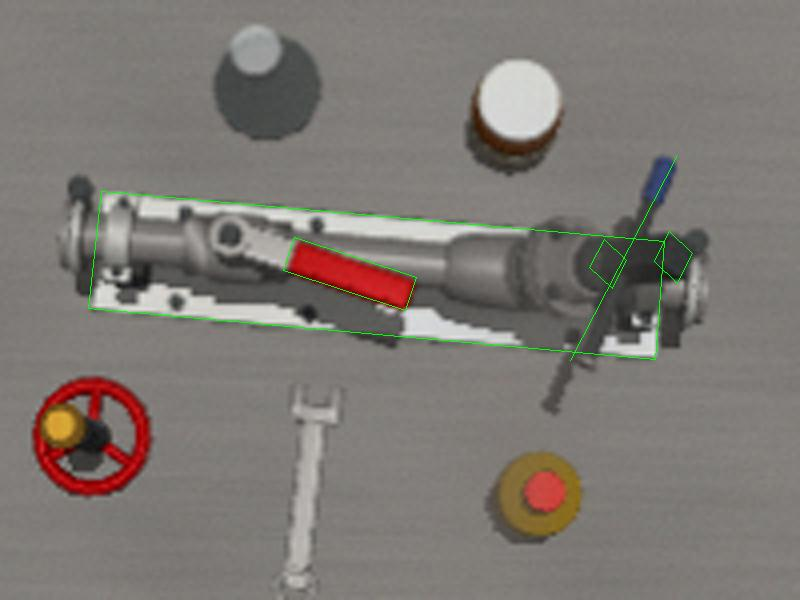

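View pics/ov_s.png

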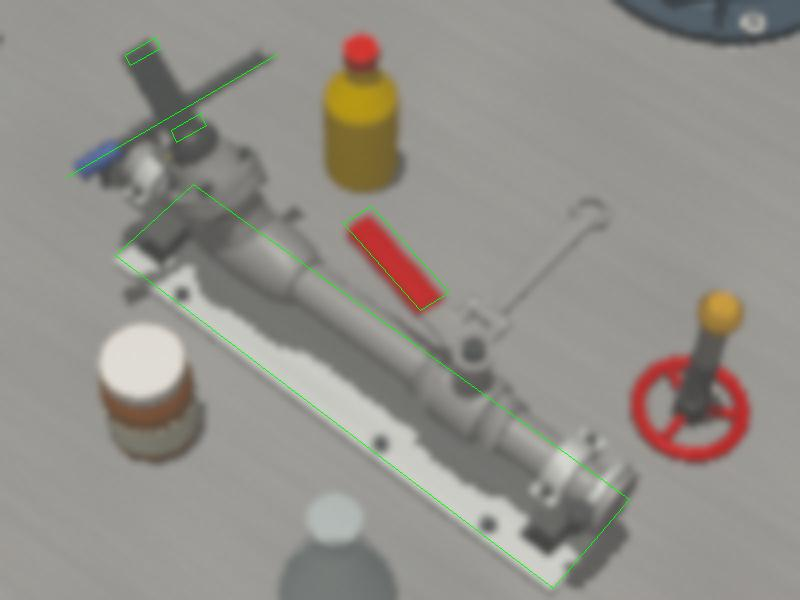

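Run:
```python
import cv2
a=cv2.imread("pics/top0.png")[180:260,300:370]; b=cv2.imread("pics/scene0.png")[150:230,205:285]
a=cv2.resize(a,None,fx=7,fy=7,interpolation=cv2.INTER_CUBIC);cv2.imwrite("pics/t2.png",a)
cv2.imwrite("pics/s2.png",cv2.resize(b,None,fx=7,fy=7,interpolation=cv2.INTER_CUBIC))
```

```text
(no output)
```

View pics/t2.png

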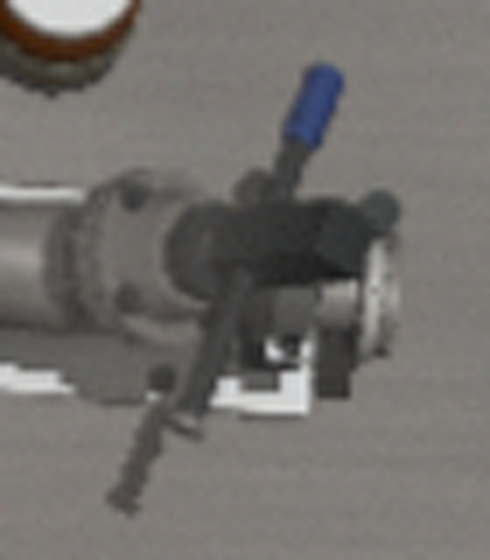

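View pics/s2.png

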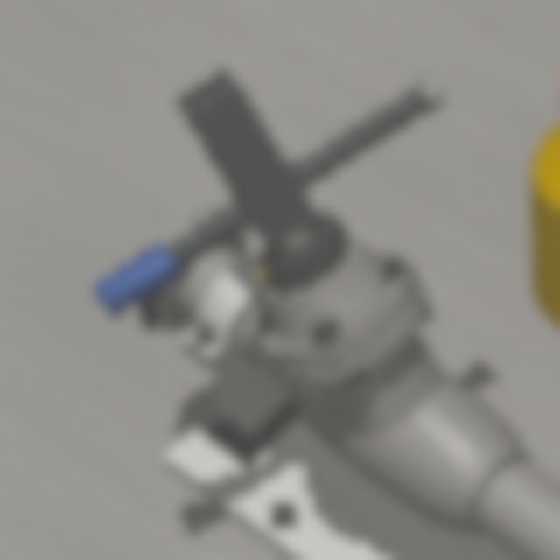

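```bash
python3 - <<'E'
s=open('fit.py').read()
i=s.index("    A(ct,o+F@[.092"); j=s.index("    return L")
s=s[:i]+'''    T2=lambda u,v:(300+u/7,180+v/7); S2=lambda u,v:(205+u/7,150+v/7)
    A(ct,o+F@[.058,0,-.035],T2(305,143));A(ct,o+F@[.092,0,-.035],T2(324,68));A(ct,o+F@[-.08,0,-.035],T2(188,418))
    A(cs,o+F@[.058,0,-.035],S2(172,256));A(cs,o+F@[.092,0,-.035],S2(103,296));A(cs,o+F@[-.08,0,-.035],S2(428,95))
    A(cs,o+F@[0,0,.017],S2(206,84))
'''+s[j:]
open('fit.py','w').write(s)
E
python3 fit.py
python3 - <<'E'
import cv2,numpy as np
a=cv2.imread("pics/ov_t.png")[100:420,450:780];b=cv2.imread("pics/ov_s.png")[20:340,20:350]
cv2.imwrite("pics/ov.png",np.hstack([a,b]))
E
```

```text
[ 0.555   0.014  -0.0729  0.2213 -0.4516  0.1546]
[[-1.7  0.1]
 [-0.5  1. ]
 [-0.8 -0.1]
 [-0.5 -1.2]
 [-0.5 -0.5]
 [-1.1 -1. ]
 [ 0.5  0.1]
 [ 1.4 -0.7]
 [-1.1 -2. ]
 [ 0.6 -1.8]
 [ 2.8 -1.1]
 [-3.4  1.4]
 [-2.6  1.1]
 [-3.1  1.5]
 [ 3.  -1. ]
 [ 1.2 -0. ]]
stem [0.56228239 0.11376816 0.15      ] lever pt [0.53473502 0.02284983 0.15      ]
hub [ 0.54125593 -0.1741647   0.21667833] bar_end [ 0.60806757 -0.18579799  0.16923242]
[[ 0.87132625  0.48896913 -0.04177622]
 [-0.42207958  0.70333309 -0.57207666]
 [-0.2503188   0.5160983   0.8192    ]]
```

View pics/ov.png

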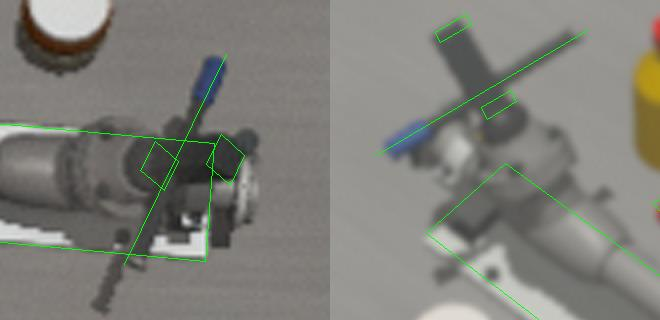

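```bash
sed -i 's/F@\[.058,0,-.035\]/F@[.048,0,-.035]/g; s/F@\[.092,0,-.035\]/F@[.082,0,-.035]/g' fit.py
python3 fit.py
python3 - <<'E'
import cv2,numpy as np
a=cv2.imread("pics/ov_t.png")[100:420,450:780];b=cv2.imread("pics/ov_s.png")[20:340,20:350]
cv2.imwrite("pics/ov.png",np.hstack([a,b]))
E
```

```text
[ 0.5568  0.0134 -0.0657  0.2393 -0.3948  0.1561]
[[-1.4  0. ]
 [-0.1 -0.1]
 [-0.7 -0.2]
 [-1.3 -0.5]
 [-0.7 -0.5]
 [-0.9 -1.2]
 [ 0.6  0.2]
 [ 1.1 -0.6]
 [-1.1 -2.1]
 [-0.9 -0.6]
 [ 0.7 -0.4]
 [-1.3  1.2]
 [-0.5 -0.2]
 [-0.9  0.6]
 [ 1.4 -1.5]
 [-0.   0.1]]
stem [0.56339153 0.11313818 0.15      ] lever pt [0.5348692  0.02252099 0.15      ]
hub [ 0.54438996 -0.17580513  0.21791778] bar_end [ 0.61323823 -0.18389522  0.17269961]
[[ 0.90041166  0.43344858 -0.03763993]
 [-0.37497095  0.72931327 -0.57236369]
 [-0.22061563  0.52947682  0.8192    ]]
```

View pics/ov.png

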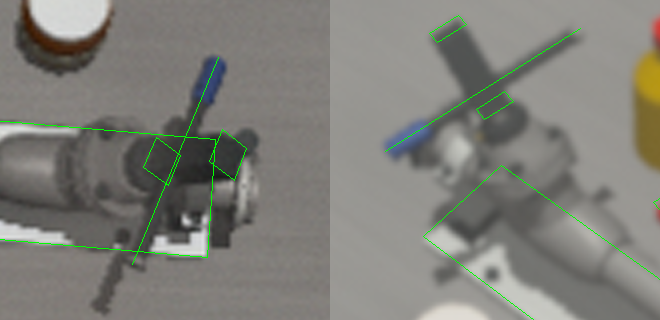

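```bash
cat >> h.py <<'E'
def unproj(c,uv,z):
    from scipy.optimize import fsolve
    return np.r_[fsolve(lambda p:proj(c,[p[0],p[1],z])[0]-uv,[.5,0]),z]
E
python3 - <<'E'
from h import *
c=capture("top"); T=lambda u,v:(180+u/4,150+v/4)
for n,uv,z in(("spindle wheel",T(92,437),.012),("spindle top",T(63,424),.15),("bottle cap",T(545,491),.15),("jar",T(519,98),.095),("flask top",T(256,48),.122),("jack",(453,216),.1),("spanner a",T(317,400),.005),("spanner b",T(296,580),.005)):
    print(n,unproj(c,np.array(uv),z).round(3))
s=read_state(); print(R.from_quat(s["tool_rot"]).as_matrix().round(3))
E
```

```text
spindle wheel [0.428 0.225 0.012]
spindle top [0.43  0.224 0.15 ]
bottle cap [ 0.392 -0.106  0.15 ]
jar [ 0.676 -0.088  0.095]
flask top [0.703 0.102 0.122]
jack [ 0.562 -0.506  0.1  ]
spanner a [0.461 0.057 0.005]
spanner b [0.326 0.069 0.005]
[[-0.    -0.909  0.417]
 [-0.     0.417  0.909]
 [-1.     0.    -0.   ]]
```

```bash
cat >> h.py <<'E'
from scipy.spatial.transform import Slerp
import sys,json
def plan(tp,tR,n=None,path=None,grip=-1,dec=2):
    """rows from measured pose to target(s). path: list of (pos,R) overrides"""
    s=read_state(); p=s["tool_pos"]; r=R.from_quat(s["tool_rot"])
    if path is None:
        d=np.linalg.norm(tp-p); a=(r.inv()*tR).magnitude()
        n=n or max(int(np.ceil(d/.048)),int(np.ceil(a/.145)),1)
        sl=Slerp([0,1],R.concatenate([r,tR])); path=[(p+(tp-p)*k/n,sl(k/n)) for k in range(1,n+1)]
    O=[];W=[]
    for q,Q in path:
        o=(r.inv().apply(q-p)*100).round(dec); w=(r.inv()*Q).as_rotvec().round(3)
        O.append(o.tolist());W.append(w.tolist())
        p=p+r.apply(o)/100; r=r*R.from_rotvec(w)
    print("t",s["time_s"],"n",len(O),"j",s["joints"].round(3),"F",s["contact_force"].round(1))
    for i in range(0,len(O),5): print('"offset":',json.dumps(O[i:i+5]),'"rotation":',json.dumps(W[i:i+5]))
    print("end",p.round(4))
def downR(za): # tool down, tool z at world angle za
    z=np.array([np.cos(za),np.sin(za),0]); x=np.array([0,0,-1.]); return R.from_matrix(np.c_[x,np.cross(z,x),z])
def pose():
    x,y,yaw,q,phi,h=np.load("fit.npy"); return np.array([x,y,0]),Rz(yaw),q,phi,h
def leverpose(q,rad=.095,z=.15):
    o,M,*_=pose(); p=M@(np.array([0,.1,z])+rad*lever(q))+o
    d=M@lever(q); za=np.arctan2(d[1],d[0])+np.pi/2
    return p,downR(za)
E
python3 - <<'E'
from h import *
o,M,q,phi,h=pose(); p,Q=leverpose(q); print(p,Q.as_matrix().round(2)); 
plan(p+[0,0,.06],Q)
E
```

```text
[0.5348692  0.02252099 0.15      ] [[ 0.    0.3   0.95]
 [ 0.    0.95 -0.3 ]
 [-1.    0.    0.  ]]
t 0.45 n 12 j [ 1.056  0.351  1.652 -0.     1.139 -0.085] F [0.3 0.2 0.1]
"offset": [[0.18, -3.97, -2.55], [0.17, -4.26, -2.06], [0.18, -4.46, -1.54], [0.18, -4.62, -0.98], [0.18, -4.71, -0.42]] "rotation": [[0.12, -0.0, 0.0], [0.121, -0.0, 0.0], [0.12, -0.0, 0.0], [0.121, -0.0, 0.0], [0.12, -0.0, 0.0]]
"offset": [[0.17, -4.72, 0.14], [0.18, -4.67, 0.71], [0.18, -4.55, 1.27], [0.18, -4.37, 1.81], [0.17, -4.11, 2.32]] "rotation": [[0.121, -0.0, 0.0], [0.12, -0.0, 0.0], [0.121, -0.0, 0.0], [0.12, -0.0, 0.0], [0.121, -0.0, 0.0]]
"offset": [[0.18, -3.81, 2.79], [0.18, -3.45, 3.24]] "rotation": [[0.12, -0.0, 0.0], [0.121, -0.0, 0.0]]
end [0.5349 0.0225 0.21  ]
```

Emit:
arm_command(grip=[-1,-1,-1,-1,-1], offset=[[0.18,-3.97,-2.55],[0.17,-4.26,-2.06],[0.18,-4.46,-1.54],[0.18,-4.62,-0.98],[0.18,-4.71,-0.42]], rotation=[[0.12,0,0],[0.12,0,0],[0.12,0,0],[0.12,0,0],[0.12,0,0]], grip_force=40)

```text
time_s: 0.95
tool_pos: [0.3574, 0.2996, 0.2225]
tool_rot: [-0.187, 0.682, 0.187, 0.682]
contact_force: [0.8, 0.6, -0.3]
width: 1.0
```

Emit:
arm_command(grip=[-0.3,-0.3,-0.3,-0.3,-0.3], offset=[[0.17,-4.72,0.14],[0.18,-4.67,0.71],[0.18,-4.55,1.27],[0.18,-4.37,1.81],[0.17,-4.11,2.32]], rotation=[[0.12,0,0],[0.12,0,0],[0.12,0,0],[0.12,0,0],[0.12,0,0]])

```text
time_s: 1.45
tool_pos: [0.4856, 0.1008, 0.2137]
tool_rot: [0.023, 0.707, -0.023, 0.707]
contact_force: [1.2, 0.4, 0.2]
width: 0.649
```

Emit:
arm_command(grip=[-0.3,-0.3,-0.3], offset=[[0.18,-3.81,2.79],[0.18,-3.45,3.24],[0,0,0]], rotation=[[0.12,0,0],[0.12,0,0],[0,0,0]])

```text
time_s: 1.75
tool_pos: [0.5382, 0.0193, 0.2097]
tool_rot: [0.108, 0.698, -0.108, 0.699]
contact_force: [-0.2, 0.1, -0.5]
width: 0.65
```

Run:
```python
from h import *
o,M,q,phi,h=pose(); p,Q=leverpose(q)
plan(p+[0,0,-.019],Q); print(read_state()["width"])
c=capture("top"); im=cv2.resize(c["frame"][150:300,180:380,::-1],None,fx=4,fy=4,interpolation=cv2.INTER_CUBIC); cv2.imwrite("pics/a.png",im)
```

```text
t 1.75 n 2 j [-5.000e-02  3.540e-01  1.705e+00 -1.000e-03  1.082e+00  2.570e-01] F [-0.2  0.1 -0.5]
"offset": [[3.93, 0.11, -0.21], [3.94, 0.1, -0.21]] "rotation": [[-0.001, 0.001, 0.0], [-0.001, 0.0, 0.0]]
end [0.5349 0.0225 0.131 ]
0.6503668744759354
```

View pics/a.png

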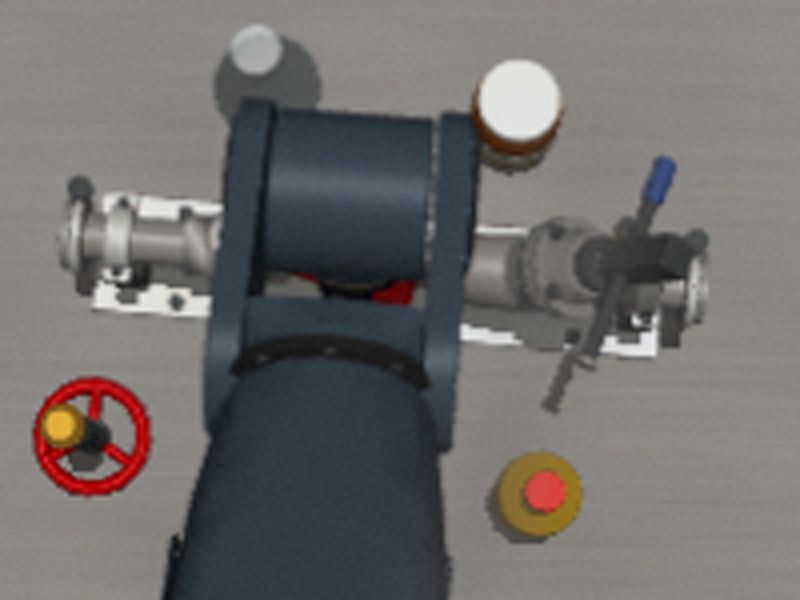

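Emit:
arm_command(grip=[-0.3,-0.3,0.6,0.6,0.6], offset=[[3.93,0.11,-0.21],[3.94,0.1,-0.21],[0,0,0],[0,0,0],[0,0,0]], rotation=[[0,0,0],[0,0,0],[0,0,0],[0,0,0],[0,0,0]])

```text
time_s: 2.3
tool_pos: [0.5336, 0.0269, 0.1328]
tool_rot: [0.105, 0.698, -0.105, 0.7]
contact_force: [4.3, -0.2, -9.1]
width: 0.273
```

Run:
```python
from h import *
s=read_state();print(s["width"]*.085,s["tool_pos"],s["contact_force"].round(1))
for n,(u,v) in(("top",(180,150)),("scene",(200,150))):
    c=capture(n); im=cv2.resize(c["frame"][v:v+150,u:u+200,::-1],None,fx=4,fy=4,interpolation=cv2.INTER_CUBIC); cv2.imwrite(f"pics/b_{n}.png",im)
```

```text
0.023246741823845625 [0.53356295 0.02694438 0.13277578] [ 4.3 -0.2 -9.1]
```

View pics/b_scene.png

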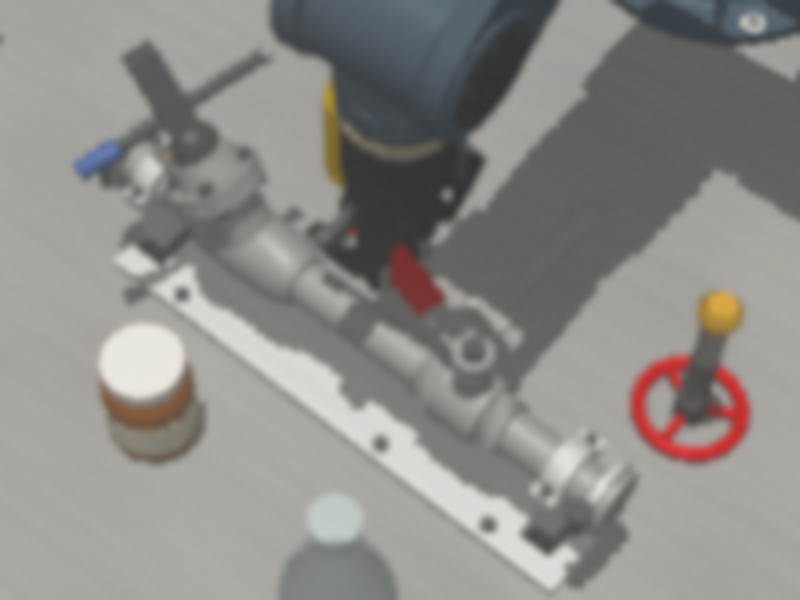

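```bash
cat >> h.py <<'E'
def arc(total,n):
    o,M,*_=pose(); st=M@[0,.1,0]+o; s=read_state(); p=s["tool_pos"]; r=R.from_quat(s["tool_rot"]); st[2]=0
    path=[]
    for k in range(1,n+1):
        D=R.from_euler('z',-total*k/n); path.append((st+D.apply(p-st),D*r))
    plan(None,None,path=path)
E
python3 -c "
from h import *
arc(1.3,12)"
```

```text
t 2.4 n 12 j [-3.700e-02  4.470e-01  1.784e+00  1.000e-03  9.080e-01  2.620e-01] F [ 3.   1.7 -4.8]
"offset": [[-0.0, 0.09, -0.98], [-0.0, 0.08, -0.99], [-0.01, 0.09, -0.98], [0.0, 0.09, -0.99], [-0.0, 0.08, -0.98]] "rotation": [[0.108, -0.0, -0.0], [0.109, -0.0, -0.0], [0.108, -0.0, -0.001], [0.108, -0.001, 0.0], [0.109, 0.0, -0.0]]
"offset": [[-0.0, 0.09, -0.98], [-0.01, 0.09, -0.99], [0.0, 0.08, -0.98], [0.0, 0.09, -0.99], [-0.0, 0.09, -0.98]] "rotation": [[0.108, 0.0, -0.0], [0.108, -0.0, -0.001], [0.109, -0.0, -0.0], [0.108, -0.0, -0.0], [0.108, -0.0, -0.0]]
"offset": [[-0.0, 0.08, -0.98], [-0.01, 0.09, -0.99]] "rotation": [[0.109, -0.001, -0.001], [0.108, 0.0, 0.0]]
end [0.4723 0.1188 0.1327]
```

Emit:
arm_command(grip=[0.6,0.6,0.6,0.6,0.6], offset=[[0,0.09,-0.98],[0,0.09,-0.98],[0,0.09,-0.98],[0,0.09,-0.98],[0,0.09,-0.98]], rotation=[[0.108,0,0],[0.108,0,0],[0.108,0,0],[0.108,0,0],[0.108,0,0]])

```text
time_s: 2.9
tool_pos: [0.4939, 0.0545, 0.1327]
tool_rot: [0.29, 0.644, -0.289, 0.647]
contact_force: [8.0, 1.5, -7.0]
width: 0.276
```

Emit:
arm_command(grip=[0.6,0.6,0.6,0.6,0.6], offset=[[0,0.09,-0.98],[0,0.09,-0.98],[0,0.09,-0.98],[0,0.09,-0.98],[0,0.09,-0.98]], rotation=[[0.108,0,0],[0.108,0,0],[0.108,0,0],[0.108,0,0],[0.108,0,0]])

```text
time_s: 3.4
tool_pos: [0.4739, 0.0987, 0.1327]
tool_rot: [0.452, 0.544, -0.45, 0.546]
contact_force: [6.8, -3.9, -6.7]
width: 0.273
```

Emit:
arm_command(grip=[0.6,0.6,0.6], offset=[[0,0.09,-0.98],[0,0.09,-0.98],[0,0,0]], rotation=[[0.108,0,0],[0.108,0,0],[0,0,0]])

```text
time_s: 3.7
tool_pos: [0.4731, 0.1186, 0.1327]
tool_rot: [0.508, 0.492, -0.506, 0.494]
contact_force: [4.7, -1.9, -4.4]
width: 0.274
```

Run:
```python
from h import *
s=read_state();print(s["width"]*.085,s["tool_pos"],s["contact_force"].round(1),s["ft_torque"].round(2))
m=R.from_quat(s["tool_rot"]).as_matrix(); print(m.round(3), leverpose(1.571))
arc(.08,2)
```

```text
0.023304670764902717 [0.47306801 0.11862521 0.13271265] [ 4.7 -1.9 -4.4] [-0.25 -0.61 -0.41]
[[ 0.004  1.    -0.027]
 [-0.    -0.027 -1.   ]
 [-1.     0.004  0.   ]] (array([0.46859756, 0.11939144, 0.15      ]), Rotation.from_matrix(array([[ 0.        ,  0.99783127, -0.06582375],
                            [ 0.        , -0.06582375, -0.99783127],
                            [-1.        ,  0.        ,  0.        ]])))
t 3.7 n 2 j [ 1.510e-01  3.730e-01  1.903e+00 -1.000e-03  8.620e-01  1.749e+00] F [ 4.7 -1.9 -4.4]
"offset": [[-0.0, 0.02, -0.36], [-0.0, 0.02, -0.36]] "rotation": [[0.04, -0.0, -0.0], [0.04, -0.0, -0.0]]
end [0.4738 0.1258 0.1327]
```

Emit:
arm_command(grip=[0.6,0.6], offset=[[0,0.01,-0.36],[0,0,0]], rotation=[[0.04,0,0],[0,0,0]])

```text
time_s: 3.9
tool_pos: [0.4734, 0.1192, 0.1327]
tool_rot: [-0.515, -0.482, 0.516, -0.486]
contact_force: [5.6, -26.0, -3.3]
width: 0.273
```

Emit:
arm_command(grip=[0.6,0.6], offset=[[0,0.01,-0.25],[0,0,0]], rotation=[[0.02,0,0],[0,0,0]])

```text
time_s: 4.1
tool_pos: [0.4736, 0.1195, 0.1326]
tool_rot: [-0.518, -0.476, 0.521, -0.482]
contact_force: [7.0, -45.5, -0.9]
width: 0.273
```

Emit:
arm_command(grip=[0.6,0.6], offset=[[0,0.01,-0.25],[0,0,0]], rotation=[[0.02,0,0],[0,0,0]])

```text
time_s: 4.3
tool_pos: [0.4738, 0.1198, 0.1325]
tool_rot: [-0.522, -0.471, 0.527, -0.478]
contact_force: [5.3, -65.4, 1.3]
width: 0.274
```

Emit:
arm_command(grip=[0.6,0.6,-0.2,-0.2,-0.2], offset=[[0,0,0.5],[0,0,0],[0,0,0],[0,0,0],[0,0,0]], rotation=[[-0.04,0,0],[0,0,0],[0,0,0],[0,0,0],[0,0,0]])

```text
time_s: 4.8
tool_pos: [0.4724, 0.1221, 0.1321]
tool_rot: [0.516, 0.484, -0.515, 0.484]
contact_force: [0.0, 0.1, 0.1]
width: 0.593
```

Emit:
arm_command(grip=[-0.2,-0.2,-0.2,-0.2,-0.2], offset=[[-3,0,0],[-4.8,0,0],[-4.8,0,0],[-4.8,0,0],[0,0,0]], rotation=[[0,0,0],[0,0,0],[0,0,0],[0,0,0],[0,0,0]])

```text
time_s: 5.3
tool_pos: [0.4741, 0.1225, 0.3118]
tool_rot: [0.519, 0.482, -0.512, 0.486]
contact_force: [-0.1, -0.0, 0.1]
width: 0.601
```

Run:
```python
from h import *
s=read_state();print(s["joints"].round(3),s["tool_pos"],s["contact_force"].round(1))
for n,(u,v) in(("top",(180,150)),("scene",(200,150))):
    c=capture(n); im=cv2.resize(c["frame"][v:v+150,u:u+200,::-1],None,fx=4,fy=4,interpolation=cv2.INTER_CUBIC); cv2.imwrite(f"pics/c_{n}.png",im)
```

```text
[0.158 0.157 1.701 0.    1.272 1.792] [0.47405453 0.12254022 0.31184503] [-0.1 -0.   0.1]
```

View pics/c_scene.png

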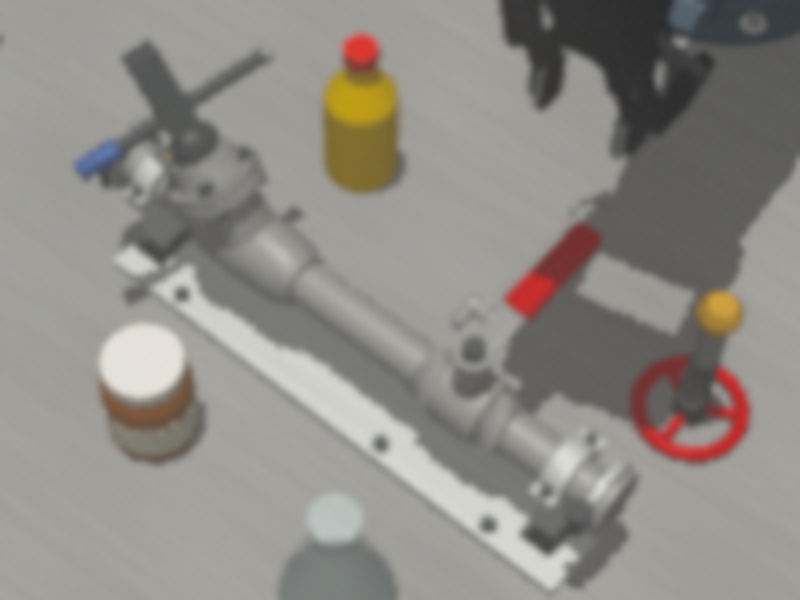

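View pics/c_top.png

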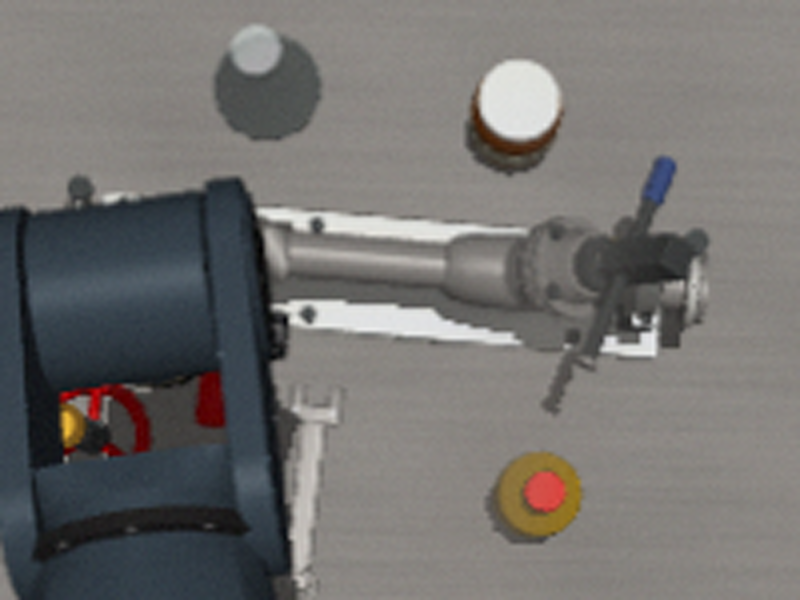

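```bash
cat >> h.py <<'E'
def fkR(j):
    e=lambda a,t:R.from_euler(a,t)
    return e('z',j[0])*e('y',j[1]+j[2])*e('z',j[3])*e('y',j[4])*e('z',j[5])
E
python3 - <<'E'
from h import *
D=[(.351261,1.652428,np.hypot(.229,.49969),.23074),(.354,1.705,np.hypot(.5382,.0193),.2097),(.447,1.784,np.hypot(.5336,.0269),.1328),(.373,1.903,np.hypot(.4731,.1186),.1327),(.157,1.701,np.hypot(.47405,.12254),.31185)]
A=[];b=[]
for a,c,r,z in D:
    A.append([np.sin(a),np.sin(a+c),1,0]);b.append(r);A.append([np.cos(a),np.cos(a+c),0,1]);b.append(z)
x,res,_,_=np.linalg.lstsq(np.array(A),np.array(b),rcond=None);print("L1 L2 e h0-L3",x,np.abs(np.array(A)@x-b).max())
s=read_state(); r=R.from_quat(s["tool_rot"]).as_matrix(); m=fkR(s["joints"]).as_matrix(); print(r.round(3));print(m.round(3))
E
```

```text
L1 L2 e h0-L3 [0.42297189 0.43238248 0.00895567 0.01658699] 0.0046023571402493135
[[ 0.002  0.998 -0.064]
 [ 0.    -0.064 -0.998]
 [-1.     0.002 -0.001]]
[[ 0.064  0.998  0.002]
 [ 0.998 -0.064  0.   ]
 [ 0.001  0.002 -1.   ]]
```

```bash
cat >> h.py <<'E'
L3=.36
def fk(j,L3=None):
    L3=L3 or globals()['L3']
    m=fkR(j).as_matrix(); h0=.0166+L3
    a=j[1];f=j[1]+j[2]; rr=.009+.423*np.sin(a)+.4324*np.sin(f); z=h0+.423*np.cos(a)+.4324*np.cos(f)
    w=np.array([rr*np.cos(j[0]),rr*np.sin(j[0]),z]); return w+L3*m[:,2], np.c_[m[:,2],m[:,1],-m[:,0]]
LO=np.array([-2.75,-.79,.01,-1.57,.07,-2.87]);HI=np.array([2.75,2.1,2.65,4.71,3.14,2.87])
def ik(p,Q,j0,L3=None):
    from scipy.optimize import least_squares
    def f(j):
        q,m=fk(j,L3); return np.r_[(q-p)*5,R.from_matrix(m.T@Q).as_rotvec()]
    r=least_squares(f,j0,bounds=(LO-[0,0,0,0,0,4],HI+[0,0,0,0,0,4])); return r.x,r.cost
def tappose(k,axial=0.,dphi=0.):
    """tool pose gripping hub; k quarter turns (clockwise about tool x) ; axial = TCP offset out along axis from hub pt"""
    o,M,q,phi,h=pose(); P,F=tapframe(phi,h); F=M@F; P=M@P+o
    x=-F[:,2]; z=R.from_rotvec(x*(k*np.pi/2+dphi)).apply(F[:,0])
    return P+F[:,2]*axial, np.c_[x,np.cross(z,x),z]
E
python3 - <<'E'
from h import *
for L in(.25,.36,.42):
  for k in range(4):
    p,Q=tappose(k,-.019)
    for j0 in([-.3,.4,1.7,.5,1,0],[-.3,.4,1.7,-.5,1,0]):
        j,c=ik(p,Q,j0,L); print(L,k,j.round(2),round(c,5))
E
```

```text
0.25 0 [-0.52  0.58  1.5   0.55  1.39 -0.26] 0.0
0.25 0 [-0.52  0.58  1.5   0.55  1.39 -0.26] 0.0
0.25 1 [-0.52  0.58  1.5   0.55  1.39  1.31] 0.0
0.25 1 [-0.52  0.58  1.5   0.55  1.39  1.31] 0.0
0.25 2 [-0.52  0.58  1.5   0.55  1.39  2.88] 0.0
0.25 2 [-0.52  0.58  1.5   0.55  1.39 -3.4 ] 0.0
0.25 3 [-0.52  0.58  1.5   0.55  1.39 -1.83] 0.0
0.25 3 [-0.52  0.58  1.5   0.55  1.39 -1.83] 0.0
0.36 0 [-0.61  0.67  1.41  0.52  1.43 -0.32] 0.0
0.36 0 [-0.61  0.67  1.41  0.52  1.43 -0.32] 0.0
0.36 1 [-0.61  0.67  1.41  0.52  1.43  1.25] 0.0
0.36 1 [-0.61  0.67  1.41  0.52  1.43  1.25] 0.0
0.36 2 [-0.61  0.67  1.41  0.52  1.43  2.82] 0.0
0.36 2 [-0.61  0.67  1.41  0.52  1.43 -3.46] 0.0
0.36 3 [-0.61  0.67  1.41  0.52  1.43 -1.89] 0.0
0.36 3 [-0.61  0.67  1.41  0.52  1.43 -1.89] 0.0
0.42 0 [-0.65  0.72  1.35  0.5   1.45 -0.35] 0.0
0.42 0 [-0.65  0.72  1.35  0.5   1.45 -0.35] 0.0
0.42 1 [-0.65  0.72  1.35  0.5   1.45  1.22] 0.0
0.42 1 [-0.65  0.72  1.35  0.5   1.45  1.22] 0.0
0.42 2 [-0.65  0.72  1.35  0.5   1.45  2.79] 0.0
0.42 2 [-0.65  0.72  1.35  0.5   1.45 -3.49] 0.0
0.42 3 [-0.65  0.72  1.35  0.5   1.45 -1.92] 0.0
0.42 3 [-0.65  0.72  1.35  0.5   1.45 -1.92] 0.0
```

Run:
```python
from h import *
p1,Q1=tappose(3,.12); j1,c=ik(p1,Q1,[-.6,.5,1.6,.5,1.4,-1.9]); print(j1,c)
s=read_state(); j0=s["joints"]; p0=s["tool_pos"]; n=28
path=[]
for k in range(1,n+1):
    m=fkR(j0+(j1-j0)*k/n).as_matrix(); path.append((p0+(p1-p0)*k/n,R.from_matrix(np.c_[m[:,2],m[:,1],-m[:,0]])))
path[-1]=(p1,R.from_matrix(Q1))
plan(None,None,path=path)
```

```text
[-0.70796257  0.66940634  1.12810573  0.48315331  1.72203904 -1.83695975] 1.3268566366310839e-24
t 5.4 n 28 j [0.158 0.162 1.709 0.    1.268 1.792] F [-1.3  0.2 -0.6]
"offset": [[-0.04, 0.32, 1.29], [-0.05, 0.21, 1.32], [-0.09, 0.07, 1.32], [-0.1, -0.05, 1.33], [-0.14, -0.17, 1.32]] "rotation": [[-0.094, 0.014, -0.016], [-0.094, 0.017, -0.013], [-0.094, 0.019, -0.01], [-0.095, 0.02, -0.008], [-0.095, 0.022, -0.004]]
"offset": [[-0.16, -0.3, 1.28], [-0.19, -0.43, 1.25], [-0.21, -0.53, 1.2], [-0.25, -0.65, 1.14], [-0.28, -0.76, 1.06]] "rotation": [[-0.095, 0.022, -0.0], [-0.096, 0.022, 0.003], [-0.097, 0.021, 0.007], [-0.096, 0.021, 0.01], [-0.098, 0.018, 0.013]]
"offset": [[-0.3, -0.85, 0.98], [-0.34, -0.93, 0.89], [-0.36, -1.01, 0.79], [-0.4, -1.08, 0.68], [-0.42, -1.12, 0.56]] "rotation": [[-0.097, 0.017, 0.016], [-0.098, 0.014, 0.019], [-0.099, 0.011, 0.021], [-0.099, 0.008, 0.022], [-0.1, 0.004, 0.024]]
"offset": [[-0.46, -1.17, 0.46], [-0.48, -1.2, 0.33], [-0.51, -1.21, 0.21], [-0.54, -1.21, 0.09], [-0.57, -1.21, -0.02]] "rotation": [[-0.1, 0.0, 0.024], [-0.101, -0.003, 0.025], [-0.101, -0.007, 0.024], [-0.102, -0.01, 0.023], [-0.103, -0.015, 0.021]]
"offset": [[-0.59, -1.18, -0.14], [-0.62, -1.15, -0.25], [-0.65, -1.12, -0.35], [-0.66, -1.06, -0.46], [-0.69, -1.0, -0.54]] "rotation": [[-0.103, -0.017, 0.019], [-0.104, -0.02, 0.017], [-0.104, -0.023, 0.013], [-0.105, -0.024, 0.01], [-0.106, -0.026, 0.007]]
"offset": [[-0.72, -0.93, -0.63], [-0.73, -0.86, -0.7], [-0.75, -0.79, -0.77]] "rotation": [[-0.106, -0.027, 0.002], [-0.107, -0.028, -0.001], [-0.108, -0.027, -0.006]]
end [ 0.5399 -0.2445  0.3162]
```

Emit:
arm_command(grip=[-0.2,-0.2,-0.2,-0.2,-0.2], offset=[[-0.04,0.32,1.29],[-0.05,0.21,1.32],[-0.09,0.07,1.32],[-0.1,-0.05,1.33],[-0.14,-0.17,1.32]], rotation=[[-0.094,0.014,-0.016],[-0.094,0.017,-0.013],[-0.094,0.019,-0.01],[-0.095,0.02,-0.008],[-0.095,0.022,-0.004]])

```text
time_s: 5.9
tool_pos: [0.4836, 0.056, 0.3056]
tool_rot: [0.398, 0.628, -0.375, 0.553]
contact_force: [0.1, 0.5, 0.8]
width: 0.601
```

Emit:
arm_command(grip=[-0.2,-0.2,-0.2,-0.2,-0.2], offset=[[-0.16,-0.3,1.28],[-0.19,-0.43,1.25],[-0.21,-0.53,1.2],[-0.25,-0.65,1.14],[-0.28,-0.76,1.06]], rotation=[[-0.095,0.022,0],[-0.096,0.022,0.003],[-0.097,0.021,0.007],[-0.096,0.021,0.01],[-0.098,0.018,0.013]])

```text
time_s: 6.4
tool_pos: [0.4957, -0.0094, 0.3074]
tool_rot: [0.285, 0.721, -0.184, 0.605]
contact_force: [-0.4, 0.1, 0.3]
width: 0.6
```

Emit:
arm_command(grip=[-0.2,-0.2,-0.2,-0.2,-0.2], offset=[[-0.3,-0.85,0.98],[-0.34,-0.93,0.89],[-0.36,-1.01,0.79],[-0.4,-1.08,0.68],[-0.42,-1.12,0.56]], rotation=[[-0.097,0.017,0.016],[-0.098,0.014,0.019],[-0.099,0.011,0.021],[-0.099,0.008,0.022],[-0.1,0.004,0.024]])

```text
time_s: 6.9
tool_pos: [0.5078, -0.0747, 0.3091]
tool_rot: [0.171, 0.744, 0.037, 0.645]
contact_force: [-0.1, 0.2, -0.6]
width: 0.598
```

Emit:
arm_command(grip=[-0.2,-0.2,-0.2,-0.2,-0.2], offset=[[-0.46,-1.17,0.46],[-0.48,-1.2,0.33],[-0.51,-1.21,0.21],[-0.54,-1.21,0.09],[-0.57,-1.21,-0.02]], rotation=[[-0.1,0,0.024],[-0.101,-0.003,0.025],[-0.101,-0.007,0.024],[-0.102,-0.01,0.023],[-0.103,-0.015,0.021]])

```text
time_s: 7.4
tool_pos: [0.52, -0.1402, 0.3108]
tool_rot: [0.049, 0.688, 0.258, 0.677]
contact_force: [0.5, -0.1, -0.2]
width: 0.595
```

Emit:
arm_command(grip=[-0.2,-0.2,-0.2,-0.2,-0.2], offset=[[-0.59,-1.18,-0.14],[-0.62,-1.15,-0.25],[-0.65,-1.12,-0.35],[-0.66,-1.06,-0.46],[-0.69,-1.0,-0.54]], rotation=[[-0.103,-0.017,0.019],[-0.104,-0.02,0.017],[-0.104,-0.023,0.013],[-0.105,-0.024,0.01],[-0.106,-0.026,0.007]])

```text
time_s: 7.9
tool_pos: [0.5321, -0.2057, 0.3125]
tool_rot: [-0.089, 0.557, 0.445, 0.696]
contact_force: [0.3, 0.0, 0.6]
width: 0.604
```

Emit:
arm_command(grip=[-0.2,-0.2,-0.2,-0.2], offset=[[-0.72,-0.93,-0.63],[-0.73,-0.86,-0.7],[-0.75,-0.79,-0.77],[0,0,0]], rotation=[[-0.106,-0.027,0.002],[-0.107,-0.028,-0.001],[-0.108,-0.027,-0.006],[0,0,0]])

```text
time_s: 8.3
tool_pos: [0.5392, -0.2458, 0.3132]
tool_rot: [-0.181, 0.45, 0.529, 0.697]
contact_force: [0.1, -0.3, -1.2]
width: 0.603
```

Run:
```python
from h import *
s=read_state();print(s["joints"].round(3),s["tool_pos"],s["contact_force"].round(1))
from scipy.optimize import minimize_scalar
p,Q=fk(s["joints"]);print(p,np.abs(Q-R.from_quat(s["tool_rot"]).as_matrix()).max())
for n,(u,v) in(("top",(240,130)),("scene",(140,80))):
    c=capture(n); im=cv2.resize(c["frame"][v:v+150,u:u+200,::-1],None,fx=4,fy=4,interpolation=cv2.INTER_CUBIC); cv2.imwrite(f"pics/d_{n}.png",im)
p,Q=tappose(3,-.019); plan(p,R.from_matrix(Q))
```

```text
[-0.714  0.532  1.291  0.479  1.705 -1.851] [ 0.53922667 -0.24580051  0.31317531] [ 0.1 -0.3 -1.2]
[ 0.4980513  -0.21416633  0.33858155] 4.440892098500626e-16
t 8.4 n 3 j [-0.712  0.53   1.292  0.478  1.705 -1.846] F [-0.5 -0.7 -0. ]
"offset": [[4.57, -0.01, 0.05], [4.58, -0.01, 0.04], [4.57, -0.0, 0.04]] "rotation": [[-0.002, -0.0, -0.001], [-0.002, -0.001, -0.001], [-0.002, 0.0, -0.001]]
end [ 0.5451 -0.165   0.2024]
```

View pics/d_scene.png

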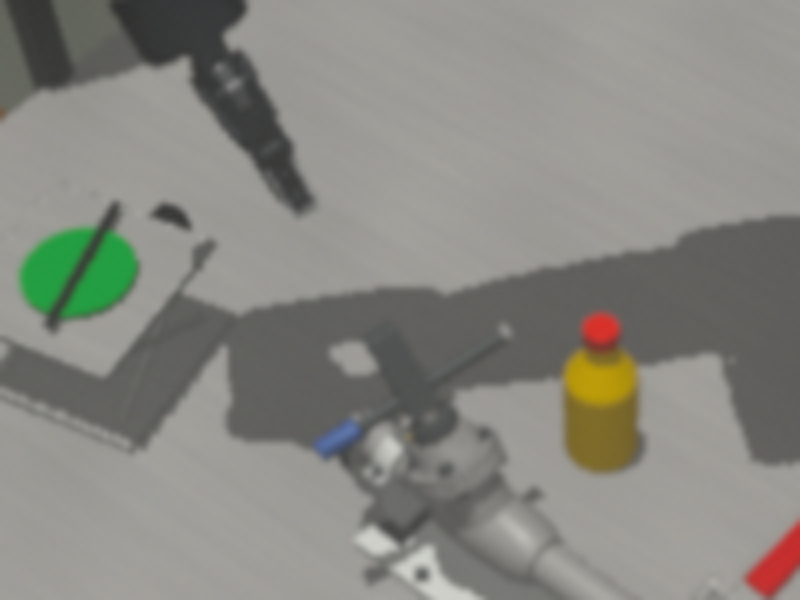

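View pics/d_top.png

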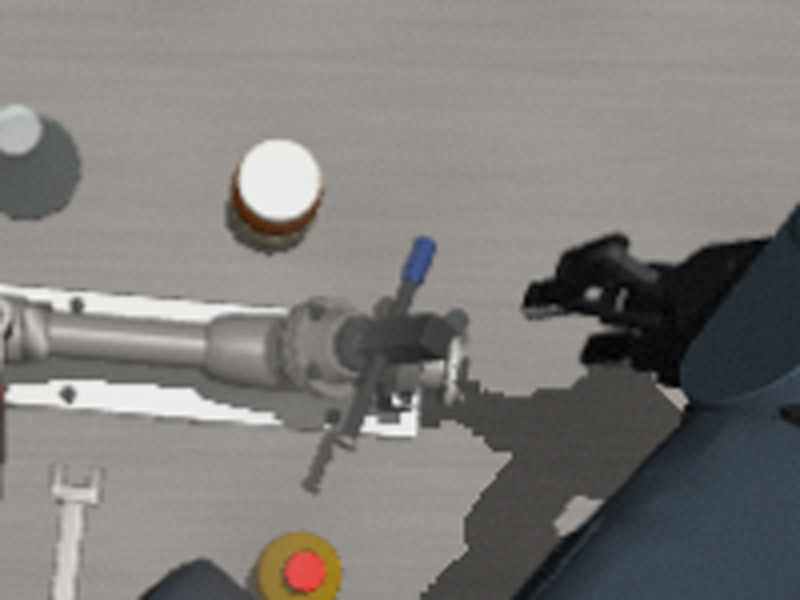

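Emit:
arm_command(grip=[-0.2,-0.2,-0.2,-0.2,-0.2], offset=[[4.57,0,0.05],[4.57,0,0.05],[2.5,0,0.03],[2,0,0],[0,0,0]], rotation=[[-0.002,0,-0.001],[-0.002,0,-0.001],[-0.002,0,-0.001],[0,0,0],[0,0,0]])

```text
time_s: 8.9
tool_pos: [0.5444, -0.1634, 0.2023]
tool_rot: [-0.183, 0.45, 0.53, 0.696]
contact_force: [-0.5, -0.2, -0.4]
width: 0.597
```

Run:
```python
from h import *
s=read_state();print(s["joints"].round(3),s["tool_pos"],s["contact_force"].round(1))
for n,(u,v) in(("top",(270,160)),("scene",(170,100))):
    c=capture(n); im=cv2.resize(c["frame"][v:v+120,u:u+140,::-1],None,fx=5,fy=5,interpolation=cv2.INTER_CUBIC); cv2.imwrite(f"pics/e_{n}.png",im)
p,Q=tappose(3,-.019); plan(p,R.from_matrix(Q))
```

```text
[-0.607  0.561  1.528  0.518  1.424 -1.895] [ 0.54436771 -0.16336448  0.20229924] [-0.5 -0.2 -0.4]
t 9.0 n 1 j [-0.609  0.559  1.524  0.518  1.426 -1.896] F [-0.1 -0.8 -0.1]
"offset": [[0.23, 0.0, -0.09]] "rotation": [[0.004, -0.002, 0.002]]
end [ 0.5451 -0.1649  0.2023]
```

View pics/e_scene.png

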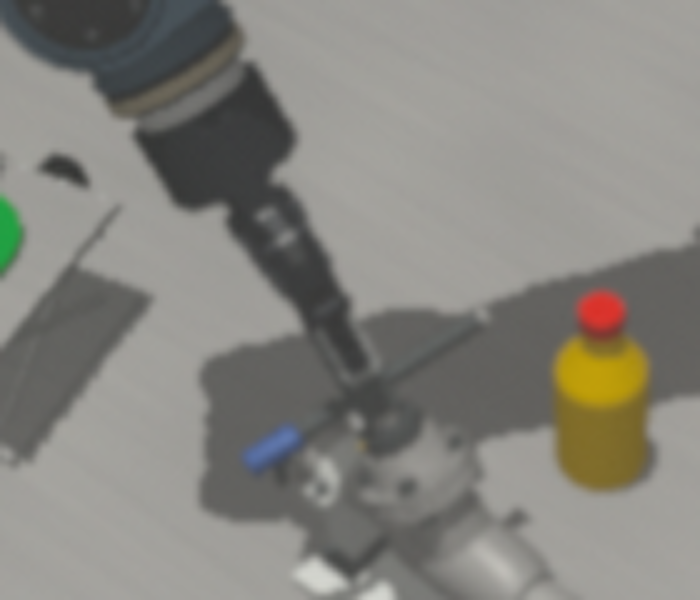

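View pics/e_top.png

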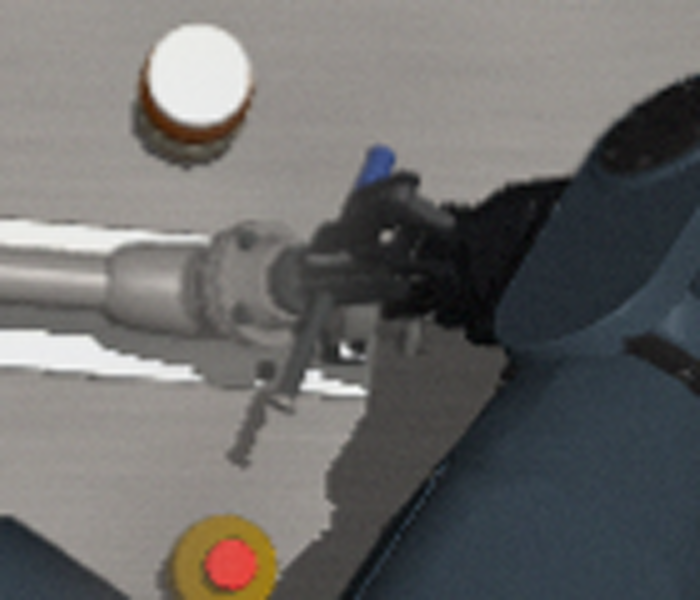

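Emit:
arm_command(grip=[0.2,0.6,0.6,0.6,0.6], offset=[[0.1,0,-0.05],[0,0,0],[0,0,0],[0,0,0],[0,0,0]], rotation=[[0.004,-0.002,0.002],[0,0,0],[0,0,0],[0,0,0],[0,0,0]], grip_force=60)

```text
time_s: 9.5
tool_pos: [0.5453, -0.1664, 0.2038]
tool_rot: [-0.183, 0.449, 0.528, 0.697]
contact_force: [-1.3, -4.5, 5.3]
width: 0.272
```

```bash
cat > look.py <<'E'
from h import *
def look(tag):
    s=read_state();print(s["time_s"],s["joints"].round(3),s["tool_pos"].round(4),"F",s["contact_force"].round(1),"T",s["ft_torque"].round(2),"w",(s["width"]*85).round(1))
    m=R.from_quat(s["tool_rot"]).as_matrix()
    o,M,q,phi,h=pose(); P,F=tapframe(phi,h); F=M@F
    d=F.T@m  # tool in hub0 frame
    print("axis err deg",np.degrees(np.arccos(-d[2,0])),"tool turn cw from k=3 grip:",(np.arctan2(d[0,2],d[1,2])-np.arctan2(*(F.T@tappose(3)[1])[:2,2])).round(4))
    P=M@P+o; g=F.T@(s["tool_pos"]+m[:,0]*-.019-P); print("grasp pt rel hub0 mm",(g*1000).round(1))
    ims=[]
    for n,(u,v) in(("top",(300,160)),("scene",(200,120))):
        c=capture(n); ims.append(cv2.resize(c["frame"][v:v+100,u:u+70,::-1],None,fx=5.6,fy=5.6,interpolation=cv2.INTER_CUBIC))
    cv2.imwrite(f"pics/{tag}.png",np.hstack(ims))
look(sys.argv[1])
E
python3 look.py f
```

```text
Traceback (most recent call last):
  File "look.py", line 13, in <module>
    look(sys.argv[1])
    ~~~~^^^^^^^^^^^^^
  File "look.py", line 3, in look
    s=read_state();print(s["time_s"],s["joints"].round(3),s["tool_pos"].round(4),"F",s["contact_force"].round(1),"T",s["ft_torque"].round(2),"w",(s["width"]*85).round(1))
                                                                                                                                                 ^^^^^^^^^^^^^^^^^^^^^
AttributeError: 'float' object has no attribute 'round'
```

```bash
sed -i 's/(s\["width"\]\*85).round(1)/s["width"]*85/' look.py; python3 look.py f
```

```text
9.5 [-0.611  0.561  1.524  0.519  1.426 -1.896] [ 0.5453 -0.1664  0.2038] F [-1.3 -4.5  5.3] T [-0.26  0.25  0.09] w 23.153644788857083
axis err deg nan tool turn cw from k=3 grip: -0.0005
grasp pt rel hub0 mm [ 0.4 -0.2  2. ]look.py:7: RuntimeWarning: invalid value encountered in arccos
  print("axis err deg",np.degrees(np.arccos(-d[2,0])),"tool turn cw from k=3 grip:",(np.arctan2(d[0,2],d[1,2])-np.arctan2(*(F.T@tappose(3)[1])[:2,2])).round(4))
```

View pics/f.png

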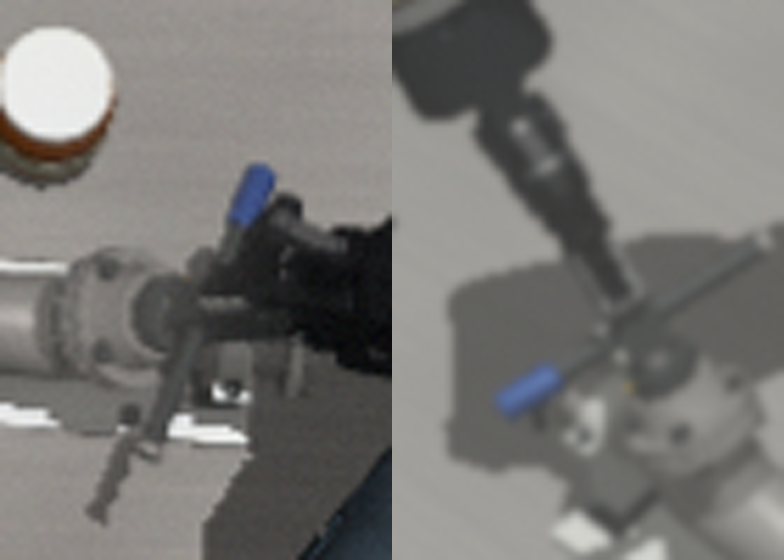

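Emit:
arm_command(grip=[0.6,0.6,0.6,0.6,0.6], offset=[[0.009,0,0],[0.009,0,0],[0.009,0,0],[0.009,0,0],[0.009,0,0]], rotation=[[0.1428,0,0],[0.1428,0,0],[0.1428,0,0],[0.1428,0,0],[0.1428,0,0]])

```text
time_s: 10.1
tool_pos: [0.5453, -0.1663, 0.2034]
tool_rot: [0.074, 0.606, 0.336, 0.717]
contact_force: [-2.4, -4.5, 5.5]
width: 0.271
```

```bash
python3 look.py g1 2>/dev/null
```

```text
10.1 [-0.611  0.561  1.524  0.519  1.425 -1.176] [ 0.5453 -0.1663  0.2034] F [-2.4 -4.5  5.5] T [-0.34  0.24  0.37] w 23.05890407643685
axis err deg nan tool turn cw from k=3 grip: 0.7188
grasp pt rel hub0 mm [ 0.4 -0.3  1.6]
```

View pics/g1.png

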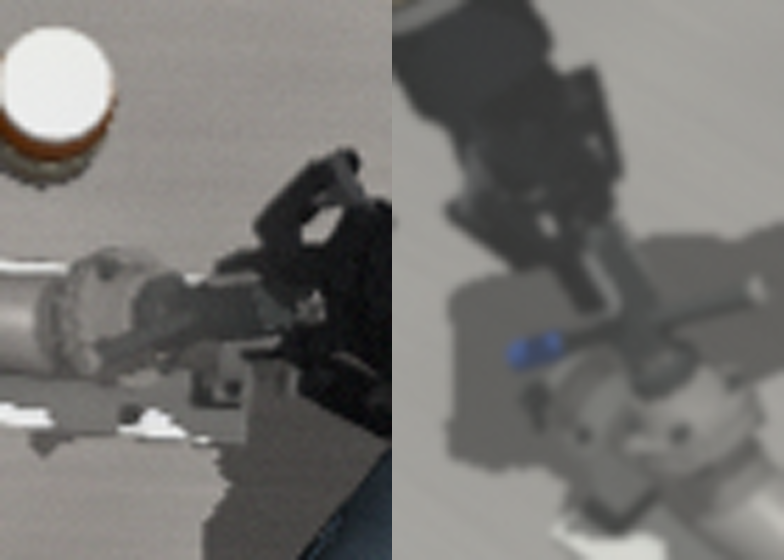

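Emit:
arm_command(grip=[0.6,0.6,0.6,0.6,0.6], offset=[[0.009,0,0],[0.009,0,0],[0.009,0,0],[0.009,0,0],[0.009,0,0]], rotation=[[0.1428,0,0],[0.1428,0,0],[0.1428,0,0],[0.1428,0,0],[0.1428,0,0]])

```text
time_s: 10.7
tool_pos: [0.5452, -0.166, 0.203]
tool_rot: [0.32, 0.685, 0.103, 0.646]
contact_force: [-2.8, -4.9, 6.7]
width: 0.272
```

Emit:
arm_command(grip=[0.6,0.6,0.6,0.6,0.6], offset=[[0.009,0,0],[0.009,0,0],[0.009,0,0],[0.009,0,0],[0.009,0,0]], rotation=[[0.1428,0,0],[0.1428,0,0],[0.1428,0,0],[0.1428,0,0],[0.1428,0,0]])

```text
time_s: 11.2
tool_pos: [0.5451, -0.1657, 0.2027]
tool_rot: [0.526, 0.678, -0.143, 0.493]
contact_force: [-3.6, -3.7, 7.3]
width: 0.27
```

Emit:
arm_command(grip=[0.6,0.6,0.6,0.6,0.6], offset=[[0.009,0,0],[0.009,0,0],[0.009,0,0],[0.009,0,0],[0.009,0,0]], rotation=[[0.1428,0,0],[0.1428,0,0],[0.1428,0,0],[0.1428,0,0],[0.1428,0,0]])

```text
time_s: 11.7
tool_pos: [0.5451, -0.1653, 0.2024]
tool_rot: [0.665, 0.586, -0.371, 0.278]
contact_force: [-2.8, -4.1, 7.4]
width: 0.273
```

Emit:
arm_command(grip=[0.6,0.6,0.6], offset=[[0.009,0,0],[0.009,0,0],[0,0,0]], rotation=[[0.1428,0,0],[0.1428,0,0],[0,0,0]])

```text
time_s: 12.0
tool_pos: [0.5452, -0.1652, 0.2022]
tool_rot: [0.698, 0.527, -0.45, 0.181]
contact_force: [-3.1, -2.9, 7.7]
width: 0.273
```

```bash
python3 look.py g2 2>/dev/null
```

```text
12.0 [-0.61   0.562  1.526  0.52   1.422  1.25 ] [ 0.5452 -0.1652  0.2022] F [-3.1 -2.9  7.7] T [-0.09  0.64  0.22] w 23.228732023359168
axis err deg nan tool turn cw from k=3 grip: -3.137
grasp pt rel hub0 mm [ 0.2 -0.2  0. ]
```

View pics/g2.png

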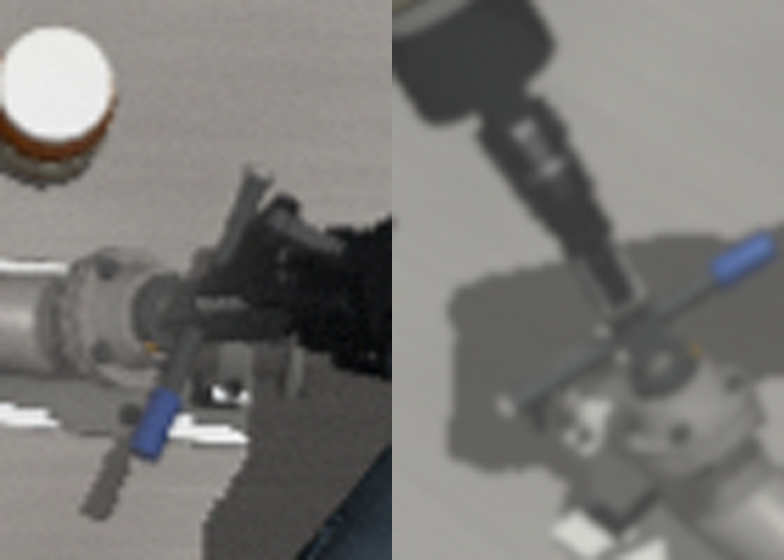

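Emit:
arm_command(grip=[0.6,0.6,0.6,0.6,0.6], offset=[[-0.009,0,0],[-0.009,0,0],[-0.009,0,0],[-0.009,0,0],[-0.009,0,0]], rotation=[[-0.1428,0,0],[-0.1428,0,0],[-0.1428,0,0],[-0.1428,0,0],[-0.1428,0,0]])

```text
time_s: 12.6
tool_pos: [0.5451, -0.1655, 0.2026]
tool_rot: [0.588, 0.652, -0.234, 0.416]
contact_force: [-3.2, -4.2, 6.3]
width: 0.271
```

Emit:
arm_command(grip=[0.6,0.6,0.6,0.6,0.6], offset=[[-0.009,0,0],[-0.009,0,0],[-0.009,0,0],[-0.009,0,0],[-0.009,0,0]], rotation=[[-0.1428,0,0],[-0.1428,0,0],[-0.1428,0,0],[-0.1428,0,0],[-0.1428,0,0]])

```text
time_s: 13.1
tool_pos: [0.5452, -0.1658, 0.2029]
tool_rot: [0.406, 0.693, 0.008, 0.596]
contact_force: [-3.5, -4.1, 6.2]
width: 0.276
```

Emit:
arm_command(grip=[0.6,0.6], offset=[[-0.009,0,0],[0,0,0]], rotation=[[-0.1428,0,0],[0,0,0]])

```text
time_s: 13.3
tool_pos: [0.5452, -0.1659, 0.2029]
tool_rot: [0.362, 0.691, 0.058, 0.623]
contact_force: [-1.5, -4.2, 5.9]
width: 0.267
```

```bash
python3 look.py g3 2>/dev/null
```

```text
13.3 [-0.61   0.561  1.525  0.52   1.424 -0.33 ] [ 0.5452 -0.1659  0.2029] F [-1.5 -4.2  5.9] T [-0.32  0.29  0.49] w 22.72979585908856
axis err deg nan tool turn cw from k=3 grip: 1.5651
grasp pt rel hub0 mm [ 0.3 -0.4  1. ]
```

View pics/g3.png

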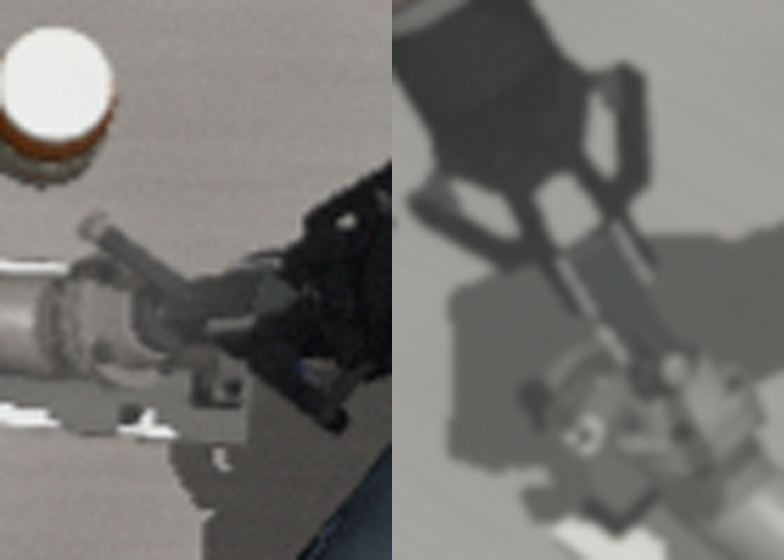

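Emit:
arm_command(grip=[-0.2,-0.2,-0.2,-0.2], offset=[[0,0,0],[0,0,0],[0,0,0],[0,0,0]], rotation=[[0,0,0],[0,0,0],[0,0,0],[0,0,0]])

```text
time_s: 13.8
tool_pos: [0.5452, -0.1651, 0.2021]
tool_rot: [0.364, 0.691, 0.056, 0.622]
contact_force: [0.6, -0.9, 0.9]
width: 0.602
```

```bash
python3 look.py g4 2>/dev/null
```

```text
13.8 [-0.61   0.562  1.526  0.52   1.423 -0.325] [ 0.5452 -0.1651  0.2021] F [ 0.6 -0.9  0.9] T [-0.23 -0.   -0.02] w 51.183953505718215
axis err deg nan tool turn cw from k=3 grip: 1.5704
grasp pt rel hub0 mm [ 0.2 -0.2 -0.1]
```

View pics/g4.png

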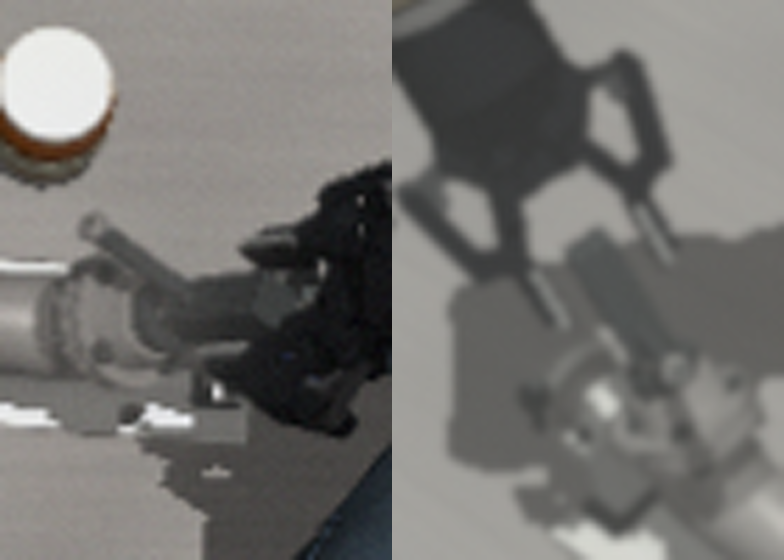

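Emit:
arm_command(grip=[-0.2,-0.2,-0.2,-0.2,-0.2], offset=[[0,0,0],[0,0,0],[0,0,0],[0,0,0],[0,0,0]], rotation=[[-0.1428,0,0],[-0.1428,0,0],[-0.1428,0,0],[-0.1428,0,0],[-0.1428,0,0]])

```text
time_s: 14.4
tool_pos: [0.5452, -0.1651, 0.2022]
tool_rot: [0.122, 0.627, 0.296, 0.71]
contact_force: [0.1, -0.6, 0.7]
width: 0.6
```

Emit:
arm_command(grip=[-0.2,-0.2,-0.2,-0.2,-0.2], offset=[[0,0,0],[0,0,0],[0,0,0],[0,0,0],[0,0,0]], rotation=[[-0.1428,0,0],[-0.1428,0,0],[-0.1428,0,0],[-0.1428,0,0],[-0.1428,0,0]])

```text
time_s: 14.9
tool_pos: [0.5452, -0.1651, 0.2022]
tool_rot: [-0.134, 0.484, 0.497, 0.708]
contact_force: [-0.8, 0.6, 0.1]
width: 0.602
```

Emit:
arm_command(grip=[-0.2,0.6,0.6,0.6,0.6], offset=[[0,0,0],[0,0,0],[0,0,0],[0,0,0],[0,0,0]], rotation=[[-0.1428,0,0],[0,0,0],[0,0,0],[0,0,0],[0,0,0]])

```text
time_s: 15.4
tool_pos: [0.5452, -0.1653, 0.2023]
tool_rot: [-0.182, 0.45, 0.528, 0.697]
contact_force: [-0.8, -1.1, 1.1]
width: 0.274
```

Emit:
arm_command(grip=[0.6], offset=[[0,0,0]], rotation=[[0,0,0]])

```text
time_s: 15.5
tool_pos: [0.5452, -0.1652, 0.2023]
tool_rot: [-0.182, 0.449, 0.528, 0.697]
contact_force: [-0.7, -1.7, 1.7]
width: 0.269
```

```bash
python3 look.py g5 2>/dev/null
```

```text
15.5 [-0.61   0.562  1.526  0.52   1.423 -1.895] [ 0.5452 -0.1652  0.2023] F [-0.7 -1.7  1.7] T [-0.29  0.3  -0.07] w 22.87519862998107
axis err deg nan tool turn cw from k=3 grip: 0.0009
grasp pt rel hub0 mm [ 0.2 -0.2  0.1]
```

View pics/g5.png

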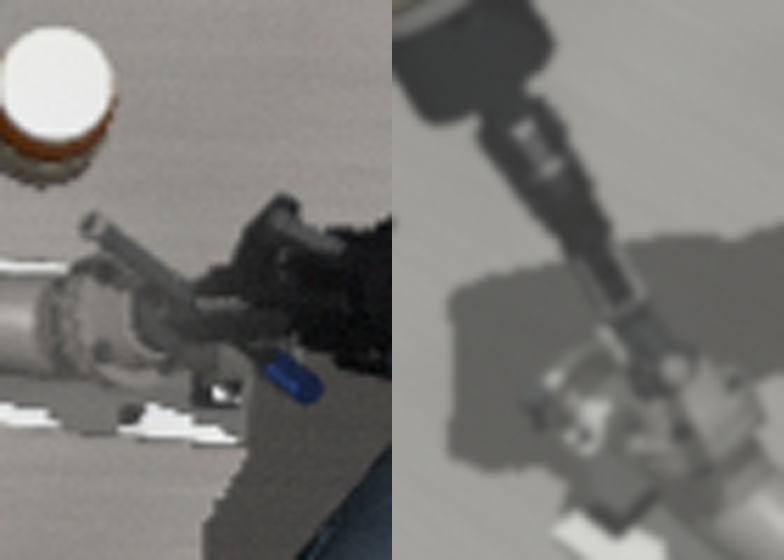

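Regripped cleanly. The second half turn forward follows.

Emit:
arm_command(grip=[0.6,0.6,0.6,0.6,0.6], offset=[[0.009,0,0],[0.009,0,0],[0.009,0,0],[0.009,0,0],[0.009,0,0]], rotation=[[0.1428,0,0],[0.1428,0,0],[0.1428,0,0],[0.1428,0,0],[0.1428,0,0]])

```text
time_s: 16.1
tool_pos: [0.5453, -0.165, 0.202]
tool_rot: [0.075, 0.606, 0.336, 0.717]
contact_force: [-0.5, -0.8, 1.5]
width: 0.271
```

Emit:
arm_command(grip=[0.6,0.6,0.6,0.6,0.6], offset=[[0.009,0,0],[0.009,0,0],[0.009,0,0],[0.009,0,0],[0.009,0,0]], rotation=[[0.1428,0,0],[0.1428,0,0],[0.1428,0,0],[0.1428,0,0],[0.1428,0,0]])

```text
time_s: 16.6
tool_pos: [0.5453, -0.1647, 0.2016]
tool_rot: [0.32, 0.686, 0.103, 0.645]
contact_force: [-0.7, -1.7, 1.7]
width: 0.278
```

Emit:
arm_command(grip=[0.6,0.6,0.6,0.6,0.6], offset=[[0.009,0,0],[0.009,0,0],[0.009,0,0],[0.009,0,0],[0.009,0,0]], rotation=[[0.1428,0,0],[0.1428,0,0],[0.1428,0,0],[0.1428,0,0],[0.1428,0,0]])

```text
time_s: 17.1
tool_pos: [0.5454, -0.1645, 0.2012]
tool_rot: [0.526, 0.678, -0.143, 0.493]
contact_force: [-0.5, -0.9, 0.9]
width: 0.271
```

Emit:
arm_command(grip=[0.6,0.6,0.6,0.6,0.6], offset=[[0.009,0,0],[0.009,0,0],[0.009,0,0],[0.009,0,0],[0.009,0,0]], rotation=[[0.1428,0,0],[0.1428,0,0],[0.1428,0,0],[0.1428,0,0],[0.1428,0,0]])

```text
time_s: 17.6
tool_pos: [0.5454, -0.1643, 0.2008]
tool_rot: [0.665, 0.586, -0.371, 0.278]
contact_force: [-0.9, -1.4, 0.6]
width: 0.274
```

Emit:
arm_command(grip=[0.6,0.6,0.6], offset=[[0.009,0,0],[0.009,0,0],[0,0,0]], rotation=[[0.1428,0,0],[0.1428,0,0],[0,0,0]])

```text
time_s: 17.9
tool_pos: [0.5454, -0.1642, 0.2006]
tool_rot: [0.697, 0.528, -0.45, 0.182]
contact_force: [-0.3, -1.2, 1.2]
width: 0.272
```

```bash
python3 look.py g6 2>/dev/null
```

```text
17.9 [-0.608  0.563  1.528  0.521  1.419  1.247] [ 0.5454 -0.1642  0.2006] F [-0.3 -1.2  1.2] T [-0.49  0.1  -0.15] w 23.118720261390337
axis err deg nan tool turn cw from k=3 grip: -3.1396
grasp pt rel hub0 mm [ 0.3 -0.2 -1.9]
```

View pics/g6.png

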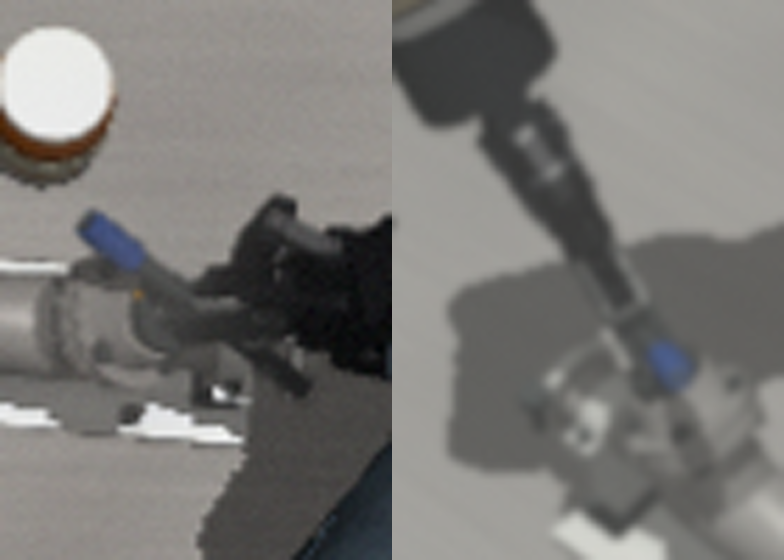

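Second half turn measured 3.143. Now a quarter turn back.

Emit:
arm_command(grip=[0.6,0.6,0.6,0.6,0.6], offset=[[-0.009,0,0],[-0.009,0,0],[-0.009,0,0],[-0.009,0,0],[-0.009,0,0]], rotation=[[-0.1428,0,0],[-0.1428,0,0],[-0.1428,0,0],[-0.1428,0,0],[-0.1428,0,0]])

```text
time_s: 18.5
tool_pos: [0.5454, -0.1644, 0.2011]
tool_rot: [0.587, 0.653, -0.233, 0.417]
contact_force: [1.1, -0.8, 1.2]
width: 0.278
```

Emit:
arm_command(grip=[0.6,0.6,0.6,0.6,0.6], offset=[[-0.009,0,0],[-0.009,0,0],[-0.009,0,0],[-0.009,0,0],[-0.009,0,0]], rotation=[[-0.1428,0,0],[-0.1428,0,0],[-0.1428,0,0],[-0.1428,0,0],[-0.1428,0,0]])

```text
time_s: 19.0
tool_pos: [0.5453, -0.1646, 0.2015]
tool_rot: [0.405, 0.693, 0.01, 0.596]
contact_force: [0.2, -1.2, 2.5]
width: 0.276
```

Emit:
arm_command(grip=[0.6,0.6], offset=[[-0.009,0,0],[0,0,0]], rotation=[[-0.1428,0,0],[0,0,0]])

```text
time_s: 19.2
tool_pos: [0.5453, -0.1647, 0.2015]
tool_rot: [0.362, 0.691, 0.058, 0.623]
contact_force: [-0.1, -1.6, 1.6]
width: 0.275
```

```bash
python3 look.py g7 2>/dev/null
```

```text
19.2 [-0.609  0.563  1.527  0.521  1.421 -0.331] [ 0.5453 -0.1647  0.2015] F [-0.1 -1.6  1.6] T [-0.35 -0.19  0.17] w 23.340429001480455
axis err deg nan tool turn cw from k=3 grip: 1.5648
grasp pt rel hub0 mm [ 0.3 -0.2 -0.8]
```

Emit:
arm_command(grip=[0.6,0.6,0.6,0.6,0.6], offset=[[0.009,0,0],[0.009,0,0],[0.009,0,0],[0.009,0,0],[0.009,0,0]], rotation=[[0.1428,0,0],[0.1428,0,0],[0.1428,0,0],[0.1428,0,0],[0.1428,0,0]])

```text
time_s: 19.8
tool_pos: [0.5454, -0.1644, 0.2011]
tool_rot: [0.56, 0.666, -0.192, 0.453]
contact_force: [1.2, -2.5, 1.7]
width: 0.273
```

Emit:
arm_command(grip=[0.6,0.6,0.6,0.6,0.6], offset=[[0.009,0,0],[0.009,0,0],[0.009,0,0],[0.009,0,0],[0.009,0,0]], rotation=[[0.1428,0,0],[0.1428,0,0],[0.1428,0,0],[0.1428,0,0],[0.1428,0,0]])

```text
time_s: 20.3
tool_pos: [0.5454, -0.1642, 0.2007]
tool_rot: [0.683, 0.557, -0.412, 0.229]
contact_force: [0.4, -1.8, 2.2]
width: 0.272
```

Emit:
arm_command(grip=[0.6,0.6,0.6,0.6,0.6], offset=[[0.009,0,0],[0.009,0,0],[0.009,0,0],[0.009,0,0],[0.009,0,0]], rotation=[[0.1428,0,0],[0.1428,0,0],[0.1428,0,0],[0.1428,0,0],[0.1428,0,0]])

```text
time_s: 20.8
tool_pos: [0.5454, -0.164, 0.2003]
tool_rot: [0.72, 0.378, -0.581, -0.024]
contact_force: [-0.4, -2.8, 1.4]
width: 0.275
```

Emit:
arm_command(grip=[0.6,0.6,0.6], offset=[[0.009,0,0],[0.009,0,0],[0,0,0]], rotation=[[0.1428,0,0],[0.1428,0,0],[0,0,0]])

```text
time_s: 21.1
tool_pos: [0.5454, -0.1639, 0.2002]
tool_rot: [0.71, 0.293, -0.629, -0.125]
contact_force: [0.9, -1.8, 1.7]
width: 0.273
```

```bash
cat >> look.py <<'E'
s=read_state();print("torque about tool xyz",R.from_quat(s["tool_rot"]).inv().apply(s["ft_torque"]).round(2),"j6 torque",s["joint_torque"][5].round(2))
E
python3 look.py g8 2>/dev/null
```

```text
21.1 [-0.608  0.564  1.529  0.521  1.418  2.106] [ 0.5454 -0.1639  0.2002] F [ 0.9 -1.8  1.7] T [-0.45  0.16 -0.26] w 23.24343883414789
axis err deg nan tool turn cw from k=3 grip: -2.2809
grasp pt rel hub0 mm [ 0.3 -0.3 -2.4]
torque about tool xyz [ 0.21 -0.12  0.51] j6 torque 0.12
```

View pics/g8.png

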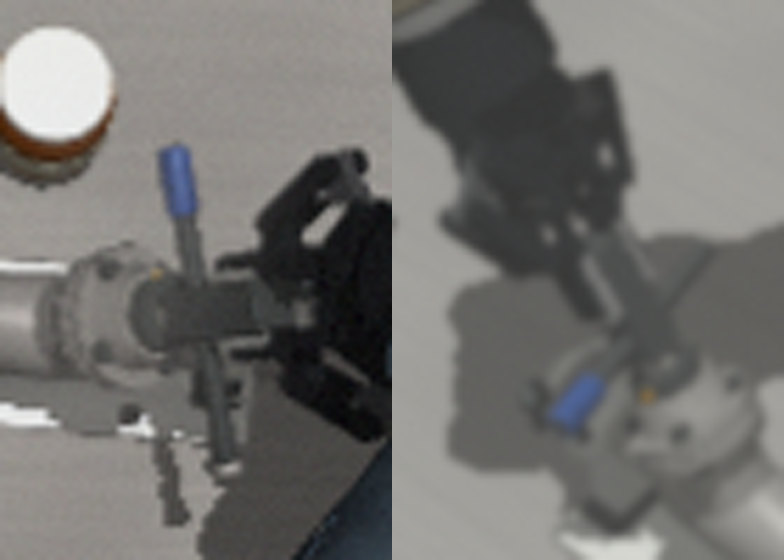

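Emit:
arm_command(grip=[0.6,0.6,0.6,0.6], offset=[[0.005,0,0],[0.005,0,0],[0.004,0,0],[0,0,0]], rotation=[[0.08,0,0],[0.08,0,0],[0.06,0,0],[0,0,0]])

```text
time_s: 21.6
tool_pos: [0.5453, -0.1638, 0.2001]
tool_rot: [0.692, 0.224, -0.656, -0.2]
contact_force: [1.0, -2.9, 2.1]
width: 0.276
```

```bash
python3 look.py g9 2>/dev/null
```

```text
21.6 [-0.608  0.564  1.529  0.521  1.418  2.32 ] [ 0.5453 -0.1638  0.2001] F [ 1.  -2.9  2.1] T [-0.55  0.11 -0.24] w 23.49667177544897
axis err deg nan tool turn cw from k=3 grip: -2.0668
grasp pt rel hub0 mm [ 0.3 -0.3 -2.5]
torque about tool xyz [0.2  0.05 0.61] j6 torque -0.13
```

Emit:
arm_command(grip=[0.6,0.6], offset=[[0.002,0,0],[0,0,0]], rotation=[[0.04,0,0],[0,0,0]])

```text
time_s: 21.9
tool_pos: [0.5453, -0.1638, 0.2001]
tool_rot: [0.688, 0.211, -0.661, -0.214]
contact_force: [0.5, -3.8, 0.9]
width: 0.276
```

```bash
python3 look.py g10 2>/dev/null
```

```text
21.9 [-0.608  0.564  1.529  0.521  1.418  2.36 ] [ 0.5453 -0.1638  0.2001] F [ 0.5 -3.8  0.9] T [-0.69  0.03 -0.21] w 23.460886798122896
axis err deg nan tool turn cw from k=3 grip: -2.027
grasp pt rel hub0 mm [ 0.3 -0.3 -2.6]
torque about tool xyz [0.18 0.13 0.72] j6 torque -0.15
```

Emit:
arm_command(grip=[0.6,0.6], offset=[[0.002,0,0],[0,0,0]], rotation=[[0.04,0,0],[0,0,0]])

```text
time_s: 22.2
tool_pos: [0.5454, -0.1638, 0.2]
tool_rot: [0.684, 0.197, -0.665, -0.228]
contact_force: [0.5, -4.1, 1.2]
width: 0.272
```

```bash
python3 look.py g11 2>/dev/null
```

```text
22.2 [-0.608  0.564  1.529  0.521  1.418  2.4  ] [ 0.5454 -0.1638  0.2   ] F [ 0.5 -4.1  1.2] T [-0.68  0.05 -0.14] w 23.11938139859144
axis err deg nan tool turn cw from k=3 grip: -1.9863
grasp pt rel hub0 mm [ 0.3 -0.3 -2.6]
torque about tool xyz [0.18 0.17 0.73] j6 torque -0.18
```

Emit:
arm_command(grip=[0.6,0.6], offset=[[0.002,0,0],[0,0,0]], rotation=[[0.04,0,0],[0,0,0]])

```text
time_s: 22.5
tool_pos: [0.5453, -0.1637, 0.2]
tool_rot: [0.679, 0.184, -0.669, -0.241]
contact_force: [0.9, -4.6, 2.0]
width: 0.271
```

```bash
python3 look.py g12 2>/dev/null
```

```text
22.5 [-0.607  0.564  1.529  0.521  1.418  2.44 ] [ 0.5453 -0.1637  0.2   ] F [ 0.9 -4.6  2. ] T [-0.89 -0.56  0.59] w 23.048365432728865
axis err deg nan tool turn cw from k=3 grip: -1.9472
grasp pt rel hub0 mm [ 0.3 -0.3 -2.6]
torque about tool xyz [-0.75  0.16  0.83] j6 torque 0.72
```

Emit:
arm_command(grip=[0.6,0.6], offset=[[0.002,0,0],[0,0,0]], rotation=[[0.04,0,0],[0,0,0]])

```text
time_s: 22.8
tool_pos: [0.5454, -0.1633, 0.2004]
tool_rot: [0.674, 0.171, -0.672, -0.255]
contact_force: [-0.7, -1.7, 6.1]
width: 0.277
```

```bash
python3 look.py g13 2>/dev/null
```

```text
22.8 [-0.607  0.563  1.529  0.522  1.418  2.479] [ 0.5454 -0.1633  0.2004] F [-0.7 -1.7  6.1] T [-0.14 -0.47  0.8 ] w 23.576610238341175
axis err deg nan tool turn cw from k=3 grip: -1.9077
grasp pt rel hub0 mm [ 0.1  0.3 -2.6]
torque about tool xyz [-0.93  0.06 -0.01] j6 torque 0.92
```

View pics/g13.png

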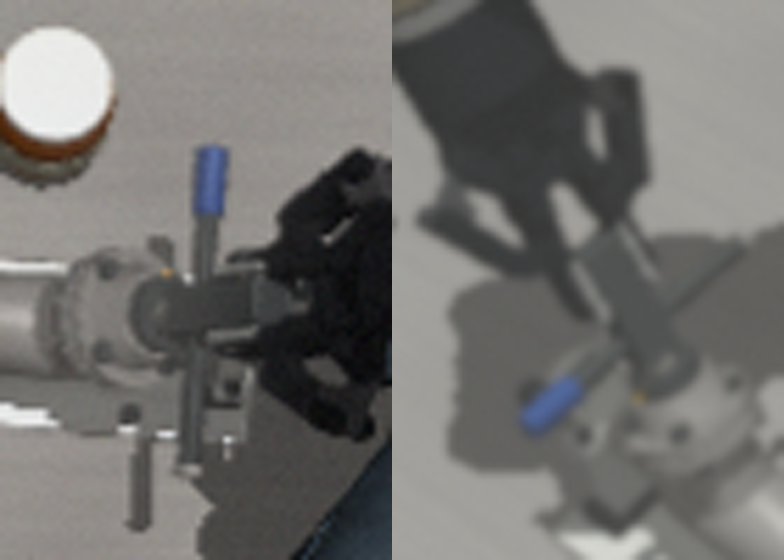

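Run:
```python
from h import *
o,M,q,phi,h=pose(); ims=[]
for n,(u,v) in(("top",(300,160)),("scene",(200,120))):
    c=capture(n); im=cv2.resize(c["frame"][v:v+100,u:u+70,::-1],None,fx=5.6,fy=5.6,interpolation=cv2.INTER_CUBIC)
    for ph,col in((0,(0,255,0)),(.15,(0,0,255))):
        P,F=tapframe(ph,h-.00375)
        pts=np.array([P+F@[.082,0,-.035],P+F@[-.08,0,-.035]])@M.T+o
        a=((proj(c,pts)-[u,v])*5.6+2.3).round().astype(int); cv2.line(im,tuple(a[0].tolist()),tuple(a[1].tolist()),col,1)
    ims.append(im)
cv2.imwrite("pics/h.png",np.hstack(ims))
```

```text
(no output)
```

View pics/h.png

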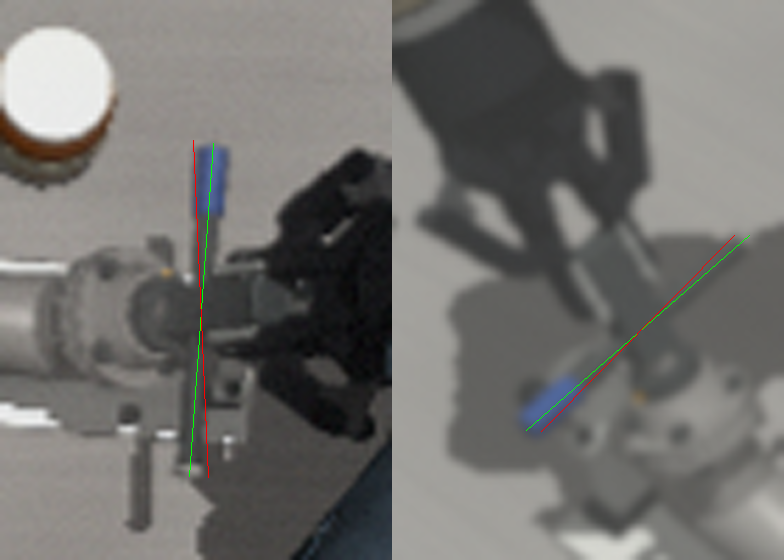

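Emit:
arm_command(grip=[-0.2,-0.2,-0.2,-0.2], offset=[[0,0,0],[0,0,0],[0,0,0],[0,0,0]], rotation=[[0,0,0],[0,0,0],[0,0,0],[0,0,0]])

```text
time_s: 23.4
tool_pos: [0.5451, -0.1635, 0.1998]
tool_rot: [0.673, 0.17, -0.672, -0.256]
contact_force: [-0.5, -0.3, -0.4]
width: 0.597
```

Emit:
arm_command(grip=[-0.2,-0.2,-0.2,-0.2,-0.2], offset=[[-2,0,0],[-4,0,0],[-4.8,0,0],[-4,0,0],[0,0,0]], rotation=[[0,0,0],[0,0,0],[0,0,0],[0,0,0],[0,0,0]])

```text
time_s: 23.9
tool_pos: [0.5402, -0.2513, 0.3252]
tool_rot: [0.676, 0.169, -0.67, -0.254]
contact_force: [-0.2, -0.3, 0.2]
width: 0.599
```

Run:
```python
from h import *
o,M,q,phi,h=pose(); ims=[]
s=read_state();print(s["time_s"],s["tool_pos"],s["contact_force"].round(1),s["joints"].round(2))
for n,(u,v) in(("top",(300,160)),("scene",(200,120))):
    c=capture(n); cv2.imwrite(f"pics/z_{n}.png",c["frame"][:,:,::-1]); im=cv2.resize(c["frame"][v:v+100,u:u+70,::-1],None,fx=5.6,fy=5.6,interpolation=cv2.INTER_CUBIC)
    P,F=tapframe(0,h-.00375)
    pts=np.array([P+F@[.082,0,-.035],P+F@[-.08,0,-.035]])@M.T+o
    a=((proj(c,pts)-[u,v])*5.6+2.3).round().astype(int); cv2.line(im,tuple(a[0].tolist()),tuple(a[1].tolist()),(0,255,0),1)
    ims.append(im)
cv2.imwrite("pics/i.png",np.hstack(ims))
```

```text
23.9 [ 0.54017371 -0.2513115   0.3251836 ] [-0.2 -0.3  0.2] [-0.72  0.53  1.27  0.48  1.72  2.53]
```

View pics/i.png

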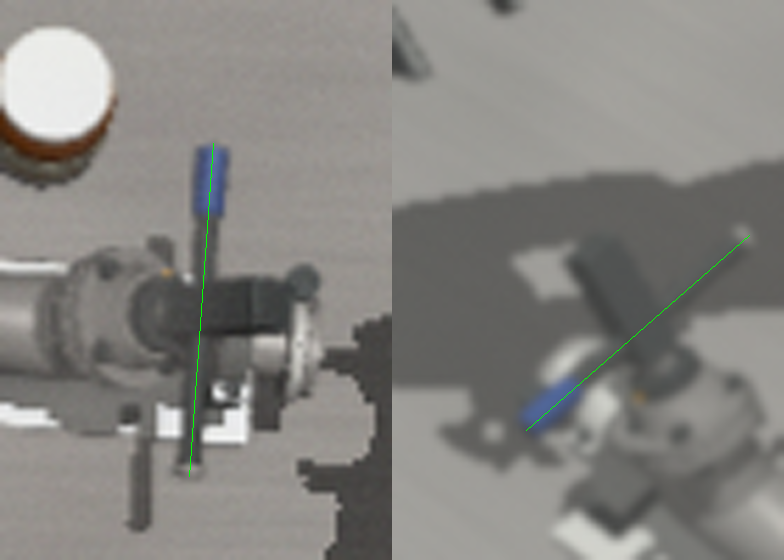

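View pics/z_top.png

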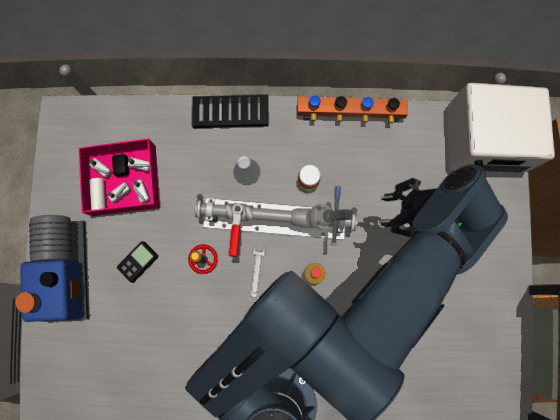

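View pics/z_scene.png

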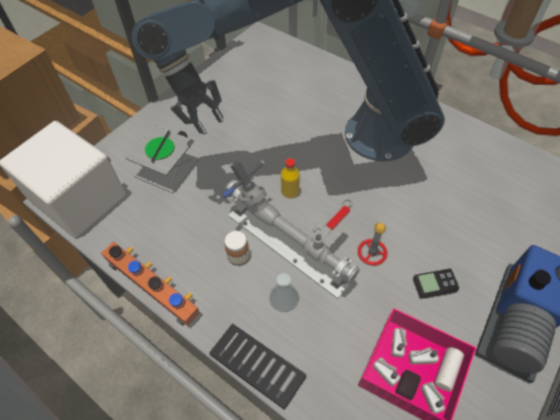

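Run:
```python
from h import *
o,M,q,phi,h=pose(); c=capture("top"); f=c["frame"].astype(int)
m=(f[...,0]>150)&(f[...,1]<60)&(f[...,2]<60); m[:215]=0;m[262:]=0;m[:,:222]=0;m[:,250:]=0
v,u=np.nonzero(m); P=np.array([unproj(c,np.array([a,b]),.157)[:2] for a,b in zip(u,v)])
w=np.linalg.svd(P-P.mean(0))[2][0]; st=(M@[0,.1,0]+o)[:2]
for d in(w*np.sign(w@(P.mean(0)-st)),P.mean(0)-st):
    l=M[:2,:2].T@d; print("valve",np.arctan2(-l[0],-l[1]))
print(P.mean(0),np.linalg.norm(P.mean(0)-st))
```

```text
valve 1.5755085615901105
valve 1.5751541640615994
[0.47498617 0.11933896] 0.0886225498630359
```

Lever measures 1.575 rad, which is shut. Everything is released and clear, so I'm handing in.

```bash
python3 -c "
from station import *
sign_off()"
```

```text
the job is handed in; nothing more can be done
```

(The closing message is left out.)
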